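# Dry a damp radio module: lever the housing open, load the oven tray, slide it home, start

## Task

The radio module in the grey sensor housing is damp and has to be dried. Lever the housing's hinged lid open with the black spudger at the notch in its front and lay the spudger back down on the bench, set the module flat, metal can up, in the drying oven's tray, then slide the loaded tray along the oven's runners until its front plate is fully home, and press the green start key. Leave the orange tape roll and the green cutters where they are.

Things in the scene. Friction and masses are not known exactly. Their poses are not given: they have to be found in the camera images.
- housing: grey plastic sensor housing 104 x 92 mm, fixed, on a steel plate 122 x 108 x 4 mm lying on the wooden table (z = 0). Origin: centre of the plate's underside; z up; front is -x. Open box: walls 4 mm, rim z = 46 mm, inside 96 x 84 mm; four posts 32 mm high carry the module. Lid hinge: along y at x = +52, z = 47 mm. Pry notch in the front wall, see its point
- pry_notch (a point): middle of the mouth of the pry notch in the housing's front face, right under the lid's front edge: an opening 26 mm wide (y), 14 mm high (z 32 to 46 mm of the housing, its roof is the lid's underside), 12 mm deep towards +x of the housing. Axes as the housing's
- lid: the housing's lid, 104 x 92 x 12 mm, grey rim (12 mm wide in front) round a clear window. Origin on the hinge axis, at its middle; the lid reaches from there 104 mm along its own -x
- lid_hinge (a joint): lid angle, rad: 0 shut, 1.57 upright, stops at 1.85; stiff, stays where it is left (about 1.5 N at the front edge)
- module: radio module: green board 40 x 30 mm with a metal can on top, 8 mm thick in all, 30 g. Origin: centre of its underside; x along its 40 mm side, z up out of the can. At first on the posts in the shut housing, its underside 32 mm above the housing's origin
- spudger: black nylon spudger (opening tool), 111 mm long, 10 mm wide, 8 mm thick, lying on the grey desk. Origin: underside, at mid length; it lies along its own y, the narrowing end (3 mm wide, still 8 mm high) is at -y, 55 mm from the origin
- oven_tray: the oven's aluminium tray, loose on the wooden table, 160 g. Origin: centre of the pan's underside; z up; front is -x. Pan 96 x 96 mm, floor 2 mm, walls 14 mm high, inside 94 (x) x 92 (y) mm; side flanges z 13 to 16 mm, 112 mm over both. Black front plate 142 mm wide, 46 mm high, x = -52 to -48 mm. Grip bar: see tray_grip
- tray_grip (a point): where to hold the tray's black grip bar: on its axis, 45 mm in front of the front plate, at tray [-97, 0, 22] mm. The bar runs along the tray's x from -52 to -117 mm, is 14 mm wide (y; close the fingers along y) and spans z 12 to 31 mm. Axes as the tray's
- oven: white drying oven, fixed on the grey desk (top z = 0.006), 120 (x) x 150 x 80 mm. Origin: centre of its underside; front plane x = -62 mm, the tray goes in along +x. Flared opening y +-66, z 10 to 56 mm; side slots take the flanges: floor z = 26, roof z = 34 mm, 118 mm wall to wall. Fully home the tray's axes are the oven's, its origin at [-14, 0, 13] mm, its front plate on the oven's
- start_key (a joint): travel of the oven's green start key, m: 0 up, 0.005 fully down; about 4 N; springs back
- start_key_top (a point): centre of the top of the green start key (22 mm across, in a black collar 38 mm across) on the oven's roof, near its right front corner; press straight down
- kapton_roll: orange tape roll, 60 mm across, 12 mm high, bystander; origin centre of underside
- cutters: green-handled side cutters, 108 mm long, bystander; origin centre of underside

How it is judged:
By the outcome, as a careful person would: the job done as asked, in the order asked, and still so for the second after the job is handed in, with the robot touching nothing.
It also fails if it takes over 72 s, if anything falls off the work surface, if the arm or the gripper's body presses on something with over 40 N, if the wrist force passes 120 N, or if a joint passes its speed limit or range.

## Robot

A 6-joint arm with a two-finger parallel gripper is mounted at the origin on a cart in front of the work surface, level with it; the furniture and walls round the work are solid. World frame = base frame: x ahead of the robot, y to its left, z up, the work surface at z = 0. Lengths are in m, angles in rad, forces in N, time in s.
With the tool pointing down it reaches from about 0.35 to 0.775 m from the base axis. Payload 7.3 kg.
Tool frame: the origin (TCP) lies at the very end of the fingers, on their centre line; the grasp point (between the pads) lies 19 mm behind it; z points along the fingers, x is the direction in which the jaws open and shut, and the axes are right-handed (so a half turn about z gives the same grasp; the last joint's range is limited). The gripper opens to 92 mm and grips with 3 to 60 N. Pads are 19 mm wide; open, the fingers measure 130 mm over their backs; the gripper's body (75 mm by 190 mm) begins 47 mm behind the grasp point.
Start: joints at [1.053, 0.342, 1.524, -0, 1.275, -0.146], TCP at [0.191, 0.489, 0.227] pointing down, gripper open.
Joint ranges: [-2.53, 2.53], [-0.77, 2.02], [0.04, 2.7], [-1, 4.14], [0.28, 2.66], [-3.11, 3.11]. Speed limits (rad/s): [2.57, 2.57, 3.14, 3.14, 3.14, 3.14].

## Interface

Orientations are given as [roll, pitch, yaw] about the fixed x, y, z axes, in that order (R = Rz(yaw) Ry(pitch) Rx(roll)).
In Python, from cell import robot, read_camera, nets gives the robot as it stands. The module is installed in compiled form; this text tells all that it offers.
- The arm moves only by the tool carry_out, never from a script. Its arguments are lists of equal length, an entry for each row: "translation": the shift along the tool's x, y, z in m, a list of three; "turn": the turn, a rotation vector about the tool's x, y, z in rad, a list of three; "gripper": the gripper's target within -1 to 1 (shut at 1, half-way at 0, fully open at -1). A call has 1 to 10 rows; each row shifts and turns the commanded pose from where the row before left it, along the tool's axes as they then stand; what a row does not reach is not made up. A row lasts 1/10 s, in which the tool goes at most 50 mm and 8.59 degrees, less where a joint would pass 70% of its speed; a pose out of reach is approached as far as the arm can. A call with a gripper value outside its range is refused whole. The fingers move at their own pace and stop on an object; "squeeze" is the grip in N (left out, the last holds). Time passes only in rows, so rows that do not move let the fingers close. It gives the time, the measured TCP pose, the force and the opening at its end, in the units of the state.
- robot.observe(): the state, without advancing time (a new reading comes with each control period).
- read_camera(name): name is "scene" or "top"; returns a dict with "img" (384x512x3 uint8, red, green, blue), "fx", "fy", "cx", "cy" (pixels), "world_from_camera" (4x4, takes a point from camera to world coordinates). Camera axes: x right, y down, z forward; pixel columns grow to the right and rows downward; lengths in m; the calibration is good to about 2 mm. A picture is of the moment at which its call begins. There is no depth.
- robot.hand_in(): hands the job in, once; it reports no verdict.
Trained networks look in a picture, given as the dict that the camera call returned (one of the last four; its "shot" number tells which), for a name from the list of things; names that differ only in an ending like _2 or _b are one class to them, and where a whole thing is asked for, a point or a joint stands for the part that bears it (a point fixed in the world has none). Each returns a list of dicts, best first, with "score" (0 to 1); they miss things now and then, are a little off and sometimes report something else, mostly with a low value. They report only what shows in the picture. A call takes as long as a camera call.
- nets.regions_of(picture, name): "region" (384x512 bool, what is visible of it) and "pixel" ([column, row] in pixels, amid what is visible of it).
- nets.tip_of(picture, name): "pixel" ([column, row] in pixels: a listed point, or the origin of a listed thing).
The state is a dict: "time": time; "qpos": joint angles; "qvel": joint speeds; "joint_efforts": joint torques, N m; "tool_pos": TCP position; "tool_rot": TCP orientation; "contact_force": force on the tool from outside, world axes, zero at the start; "torque": the same for the moment, N m; "opening": finger opening in m.
Only numpy, scipy, OpenCV 4.12 (cv2) and the standard library are available. Lean on these libraries where they do the work, as an engineer would, in place of code of your own. Each camera call takes 0.05 s, during which the arm holds its last target. There are 200 camera calls.

## Working session

There is one attempt and no reset: what is moved stays moved. The work goes in short steps, Python scripts to look and compute and a tool call to move; the robot and the scene stay as the last step left them, time stands still between calls to the robot, and variables do not carry over. Pictures are saved under pics/ and viewed, about 8 in all and at most 12, crops included, and the job is handed in when it is done.

Besides the shell and the picture viewer there is one more tool, called after ">>>" as name(argument=value, ...), one argument or row to a line, values as JSON. carry_out: Moves the arm, as the interface text tells. Its arguments: {"type":"object","properties":{"translation":{"type":"array","items":{"type":"array","items":{"type":"number"}}},"turn":{"type":"array","items":{"type":"array","items":{"type":"number"}}},"gripper":{"type":"array","items":{"type":"number"}},"squeeze":{"type":"number"}},"required":["translation","turn","gripper"]}

```bash
mkdir -p pics; cat > h.py <<'E'
import numpy as np, cv2
from cell import robot, read_camera, nets
from scipy.spatial.transform import Rotation as R
def ray(p,px):
    d=np.array([(px[0]-p['cx'])/p['fx'],(px[1]-p['cy'])/p['fy'],1.])
    T=np.array(p['world_from_camera']); return T[:3,3],T[:3,:3]@d
def onz(p,px,z):
    o,d=ray(p,px); return o+d*(z-o[2])/d[2]
def proj(p,X):
    T=np.linalg.inv(np.array(p['world_from_camera'])); c=T[:3,:3]@np.array(X)+T[:3,3]
    return np.array([p['fx']*c[0]/c[2]+p['cx'],p['fy']*c[1]/c[2]+p['cy']])
def save(p,n,crop=None,s=1):
    im=cv2.cvtColor(p['img'],cv2.COLOR_RGB2BGR)
    if crop: im=im[crop[1]:crop[3],crop[0]:crop[2]]
    cv2.imwrite('pics/'+n,cv2.resize(im,None,fx=s,fy=s,interpolation=cv2.INTER_CUBIC))
def tri(p1,a,p2,b):
    o1,d1=ray(p1,a);o2,d2=ray(p2,b)
    d1=d1/np.linalg.norm(d1);d2=d2/np.linalg.norm(d2)
    s=np.linalg.lstsq(np.c_[d1,-d2],o2-o1,rcond=None)[0]
    a=o1+s[0]*d1;b=o2+s[1]*d2
    return (a+b)/2,np.linalg.norm(a-b)
E
python3 - <<'E'
from h import *
np.set_printoptions(precision=4,suppress=True)
t=read_camera('top');s=read_camera('scene')
save(t,'top0.png',s=1.5);save(s,'sc0.png',s=1.5)
for p in (t,s): print(p['fx'],p['cx'],p['cy'],np.array(p['world_from_camera']).round(3).tolist())
for n in ['housing','pry_notch','lid','module','spudger','oven_tray','tray_grip','oven','start_key_top','kapton_roll','cutters']:
    a=nets.tip_of(t,n);b=nets.tip_of(s,n)
    print(n,[(np.round(x['pixel'],1).tolist(),round(x['score'],2)) for x in a[:2]],[(np.round(x['pixel'],1).tolist(),round(x['score'],2)) for x in b[:2]], tri(t,a[0]['pixel'],s,b[0]['pixel']) if a and b else '')
print(robot.observe())
E
```

```text
447.32605404343275 258.04529278708736 187.14873479750437 [[-0.029, -0.995, 0.101, 0.366], [-0.999, 0.031, 0.015, 0.126], [-0.018, -0.1, -0.995, 1.505], [0.0, 0.0, 0.0, 1.0]]
433.24104087911354 258.38575681140173 180.14486948141564 [[0.871, -0.236, 0.432, -0.075], [-0.492, -0.441, 0.751, -0.894], [0.013, -0.866, -0.5, 0.78], [0.0, 0.0, 0.0, 1.0]]
housing [([179.7, 190.8], 0.63)] [([219.3, 168.5], 0.66)] (array([0.5107, 0.4141, 0.0057]), np.float64(0.004851810715703851))
pry_notch [([186.5, 204.6], 0.91)] [([211.7, 166.1], 0.88), ([219.5, 169.3], 0.29)] (array([0.4641, 0.384 , 0.0416]), np.float64(0.0019213947431575833))
lid [([164.7, 175.8], 0.67), ([260.8, 225.4], 0.62)] [([224.1, 151.9], 0.74)] (array([0.5552, 0.4565, 0.0462]), np.float64(0.010677651679836033))
module [] [] 
spudger [([388.3, 225.6], 0.39)] [([294.3, 300.5], 0.43), ([176.1, 163.1], 0.19)] (array([ 0.3784, -0.2808,  0.0108]), np.float64(0.006595570981143413))
oven_tray [([255.3, 192.2], 0.97)] [([244.4, 209.8], 0.65), ([331.3, 235.3], 0.2)] (array([ 0.4934,  0.1632, -0.0252]), np.float64(0.02138046266789402))
tray_gr
[... 441 characters left out ...]
([281.7, 181.6], 0.5)] (array([0.6407, 0.1964, 0.0242]), np.float64(0.00867859309503959))
cutters [([179.5, 190.4], 0.52), ([139.9, 226.8], 0.44)] [([174.9, 160.7], 0.54)] (array([0.4296, 0.4248, 0.0651]), np.float64(0.1637414226251489))
{'time': 1.2, 'qpos': array([ 1.053 ,  0.342 ,  1.5241, -0.    ,  1.2754, -0.146 ]), 'qvel': array([-0.0005, -0.0003, -0.0015, -0.0005,  0.001 ,  0.0007]), 'joint_efforts': array([ -0.0009, -43.1137, -24.4479,   0.0718,   0.0485,   0.    ]), 'tool_pos': array([0.1907, 0.4891, 0.2267]), 'tool_rot': array([ 3.1415, -0.    ,  1.199 ]), 'contact_force': array([0.2622, 0.448 , 0.4439]), 'torque': array([ 0.0182, -0.0248, -0.0355]), 'opening': 0.09199513703807313}
```

View both.

View pics/top0.png

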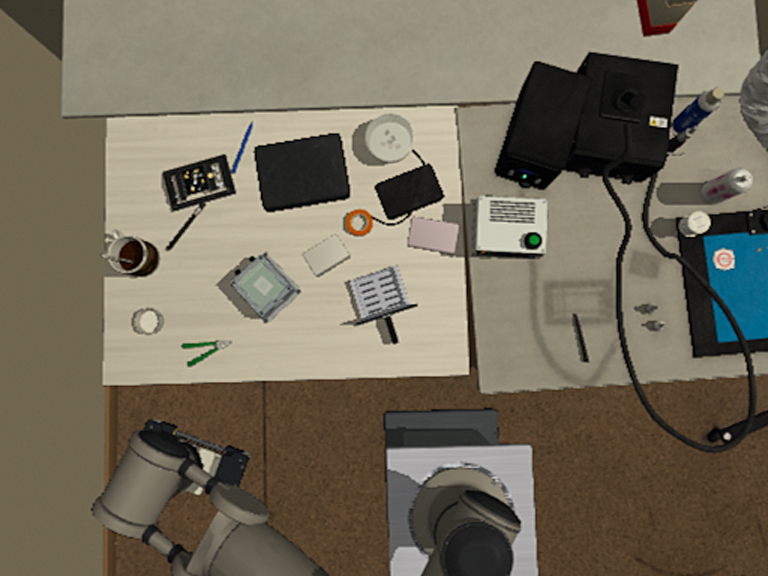

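View pics/sc0.png

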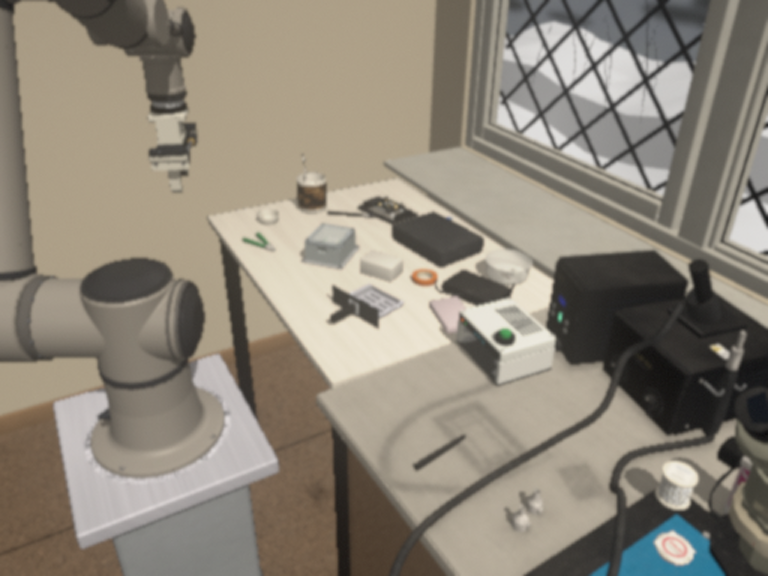

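```bash
python3 - <<'E'
from h import *
np.set_printoptions(precision=4,suppress=True)
t=read_camera('top');s=read_camera('scene')
def crop(p,c,w,h,k):
    x,y=c; im=cv2.cvtColor(p['img'],cv2.COLOR_RGB2BGR)[y:y+h,x:x+w]
    im=cv2.resize(im,None,fx=k,fy=k,interpolation=cv2.INTER_CUBIC)
    for i in range(0,w,10):
        cv2.putText(im,str(x+i),(i*k,8),0,.3,(0,0,255));cv2.line(im,(i*k,9),(i*k,14),(0,0,255))
    for i in range(10,h,10):
        cv2.putText(im,str(y+i),(0,i*k+3),0,.3,(0,0,255));cv2.line(im,(18,i*k),(24,i*k),(0,0,255))
    return im
a=np.vstack([np.hstack([crop(t,(145,162),66,50,6),crop(t,(225,172),66,50,6)]),np.hstack([crop(t,(310,125),66,50,6),crop(t,(355,200),66,50,6)])])
b=np.vstack([np.hstack([crop(s,(190,140),66,50,6),crop(s,(212,185),66,50,6)]),np.hstack([crop(s,(302,197),66,50,6),crop(s,(265,275),66,50,6)])])
cv2.imwrite('pics/m1.png',a);cv2.imwrite('pics/m2.png',b)
for p,nm in ((t,'top'),(s,'scene')):
  for n in ['lid','housing','oven_tray','oven','spudger','module','start_key']:
    for r in nets.regions_of(p,n)[:2]:
        m=r['region'].astype(np.uint8); c=max(cv2.findContours(m,0,2)[0],key=cv2.contourArea)
        q=cv2.minAreaRect(c)
        print(nm,n,round(r['score'],2),m.sum(),np.round(r['pixel'],1),np.round(q[0],1),np.round(q[1],1),round(q[2],1),cv2.approxPolyDP(c,2.5,True)[:,0].tolist())
E
```

```text
top lid 0.78 893 [171.1 188.1] [174.4 190.4] [31.8 28.6] 47.5 [[172, 171], [155, 189], [176, 210], [194, 191], [176, 171]]
top housing 0.87 1195 [178. 190.] [176.3 190.2] [39.6 33.1] 48.0 [[177, 169], [168, 171], [162, 181], [157, 181], [154, 189], [178, 215], [200, 193]]
top oven_tray 0.95 1146 [256.4 196.3] [255.7 205. ] [48.8 39.8] 75.1 [[236, 186], [234, 191], [241, 212], [238, 216], [255, 212], [264, 228], [261, 211], [276, 204], [271, 199], [265, 179]]
top oven_tray 0.49 1192 [178.3 188.9] [176.4 190.6] [38.9 32.2] 48.0 [[176, 169], [158, 181], [154, 189], [178, 215], [200, 193]]
top oven 0.92 1920 [340.8 150.2] [339.9 151.5] [49.2 39.9] 2.6 [[318, 132], [317, 170], [362, 170], [363, 133]]
top spudger 0.65 83 [387.9 228.9] [387.6 226.6] [28.1  3.1] 77.5 [[384, 213], [392, 240]]
scene lid 0.95 426 [221.2 156.7] [219.2 157.3] [30.4 17.4] 12.5 [[203, 162], [226, 166], [235, 153], [214, 149]]
scene housing 0.82 822 [218.2 163.7] [220.5 163.5] [33.7 28.6] 8.7 [[214, 149], [204, 160], [202, 173], [227, 178], [237, 167], [236, 156], [232, 152]]
scene housing 0.67 410 [221.9 157.4] [219.5 157.6] [32. 16.] 8.1 [[203, 162], [226, 166], [236, 153], [215, 149]]
scene oven_tray 0.93 801 [243.  204.4] [244.7 203.3] [46.5 26.9] 3.2 [[268, 201], [248, 190], [233, 196], [223, 191], [223, 201], [227, 206], [221, 213], [236, 209], [251, 217]]
scene oven 0.61 2651 [335. 223.] [336.8 226.7] [68.6 49.5] 45.0 [[339, 199], [308, 207], [305, 214], [305, 228], [331, 255], [366, 246], [369, 224]]
scene spudger 0.61 161 [293.8 300. ] [292.9 301.7] [ 5.  38.6] 58.4 [[309, 291], [276, 311], [281, 312]]
```

View pics/m1.png

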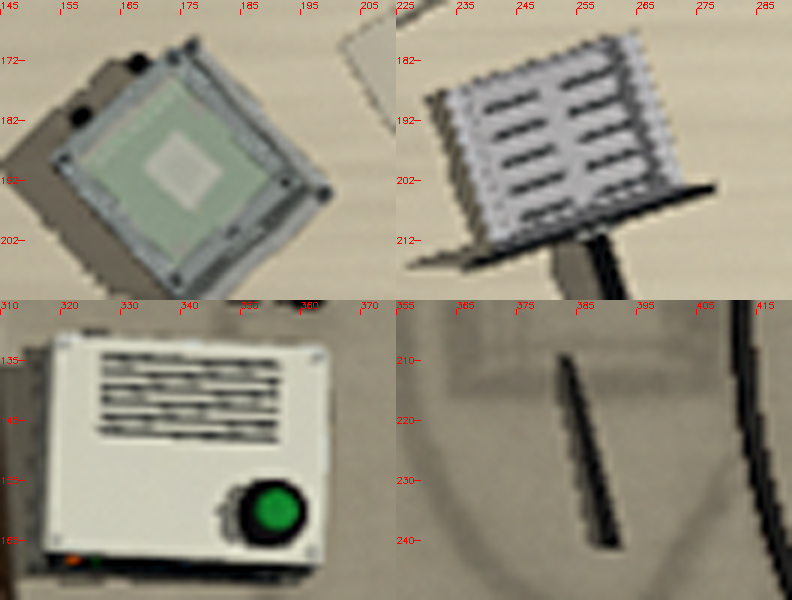

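View pics/m2.png

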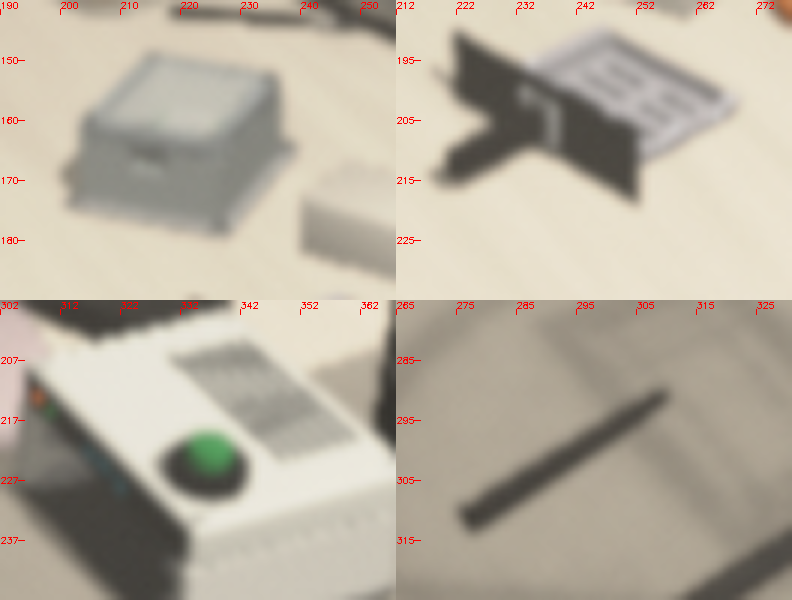

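```bash
cat > fit.py <<'E'
from h import *
from scipy.optimize import least_squares
np.set_printoptions(precision=4,suppress=True)
def fit(name,z,x0,obs):
    P=np.array([o[1] for o in obs],float)/1000
    def X(v):
        c,s=np.cos(v[2]),np.sin(v[2]); return np.c_[v[0]+c*P[:,0]-s*P[:,1],v[1]+s*P[:,0]+c*P[:,1],z+P[:,2]]
    f=lambda v:np.array([proj(o[0],x)-o[2] for o,x in zip(obs,X(v))]).ravel()
    r=least_squares(f,x0,loss='soft_l1'); e=f(r.x).reshape(-1,2)
    print(name,r.x,'yaw deg',np.degrees(r.x[2]).round(2)); print(e.round(1).tolist()); return r.x
E
python3 - <<'E'
from fit import *
t=read_camera('top');s=read_camera('scene')
h=fit('housing',0,[.51,.41,.7],[
 (s,(-52,46,58),(203.2,159.2)),(s,(-52,-46,58),(224.8,163)),(s,(52,-46,58),(235.7,151.7)),(s,(52,46,58),(214.5,148.4)),
 (s,(-61,54,4),(200.5,174.2)),(s,(-61,-54,4),(228,179.2)),(s,(61,-54,4),(239,164.5)),
 (t,(52,46,58),(155,188.3)),(t,(-52,46,58),(175,209.5)),(t,(-52,-46,58),(194,191.5)),(t,(52,-46,58),(174,170.5)),(t,(-61,-54,4),(199.2,194)),(t,(-61,54,4),(178,215))])
tr=fit('tray',0,[.49,.16,.3],[
 (t,(-52,71,46),(236.5,217)),(t,(-50,-71,46),(278,203.3)),(t,(48,56,16),(231.5,187.5)),(t,(48,-56,16),(264.5,177.8)),
 (s,(-52,71,46),(221.8,190.5)),(s,(-52,-71,46),(252.3,206.7)),(s,(-52,-71,0),(252.3,218.5)),(s,(48,-56,16),(268.8,201.7)),(s,(48,56,16),(246.8,190))])
ov=fit('oven',.006,[.63,-.12,0],[
 (t,(60,75,80),(319,130.6)),(t,(60,-75,80),(364.5,132.6)),(t,(-60,-75,80),(363.5,169)),(t,(-60,75,80),(317.3,167)),
 (s,(-60,75,80),(306.5,208.5)),(s,(-60,-75,80),(333,235.5)),(s,(60,-75,80),(368.5,225)),])
sp=fit('spudger',.006,[.38,-.28,0],[
 (t,(0,-55,8),(383.4,209.5)),(t,(0,56,8),(391,241)),(s,(0,-55,8),(275.8+33.5,290.3)),(s,(0,56,4),(277.8,312))])
print('key',tri(t,(356.1,160),s,(336.7,221.5)),onz(t,(356.0,159.8),.09))
c=lambda p,l,z:proj(p,[ov[0]+np.cos(ov[2])*l[0]-np.sin(ov[2])*l[1],ov[1]+np.sin(ov[2])*l[0]+np.cos(ov[2])*l[1],z])
E
```

```text
housing [0.5124 0.4194 0.727 ] yaw deg 41.66
[[-1.3, 0.2], [0.6, 0.5], [0.4, -0.3], [-0.9, -0.7], [-0.9, -1.1], [-1.1, -1.0], [0.0, -1.1], [-1.4, -0.6], [-0.0, 1.3], [1.8, -0.1], [0.4, -2.0], [2.6, -0.8], [0.3, 0.2]]
tray [0.4893 0.1636 0.296 ] yaw deg 16.96
[[1.3, -0.5], [0.9, -1.3], [1.8, -0.4], [0.4, -1.4], [-2.0, -1.1], [-1.4, -0.4], [-1.5, 0.1], [0.2, -1.5], [-2.0, -2.2]]
oven [ 0.6214 -0.1243 -0.0779] yaw deg -4.47
[[-0.1, -0.3], [1.2, -0.2], [1.2, 0.3], [0.3, 0.2], [-2.7, -2.4], [-0.5, -0.7], [0.9, -1.1]]
spudger [ 0.3799 -0.2798  1.7725] yaw deg 101.56
[[1.0, -1.4], [2.1, -0.1], [-0.3, -1.7], [-1.6, -0.1]]
key (array([ 0.5864, -0.1669,  0.1007]), np.float64(0.004899244181057828)) [ 0.5866 -0.1674  0.09  ]
```

```bash
python3 - <<'E'
from h import *
from scipy.optimize import least_squares
np.set_printoptions(precision=4,suppress=True)
t=read_camera('top');s=read_camera('scene')
H=[(s,(-52,46,58),(203.2,159.2)),(s,(-52,-46,58),(224.8,163)),(s,(52,-46,58),(235.7,151.7)),(s,(52,46,58),(214.5,148.4)),
 (s,(-61,54,4),(200.5,174.2)),(s,(-61,-54,4),(228,179.2)),(s,(61,-54,4),(239,164.5)),
 (t,(52,46,58),(155,188.3)),(t,(-52,46,58),(175,209.5)),(t,(-52,-46,58),(194,191.5)),(t,(52,-46,58),(174,170.5)),(t,(-61,-54,4),(199.2,194)),(t,(-61,54,4),(178,215))]
T=[(t,(-52,71,46),(236.5,217)),(t,(-50,-71,46),(278,203.3)),(t,(48,56,16),(231.5,187.5)),(t,(48,-56,16),(264.5,177.8)),
 (s,(-52,71,46),(221.8,190.5)),(s,(-52,-71,46),(252.3,206.7)),(s,(-52,-71,0),(252.3,218.5)),(s,(48,-56,16),(268.8,201.7)),(s,(48,56,16),(246.8,190))]
O=[(t,(60,75,80),(319,130.6)),(t,(60,-75,80),(364.5,132.6)),(t,(-60,-75,80),(363.5,169)),(t,(-60,75,80),(317.3,167)),
 (s,(-60,75,80),(306.5,208.5)),(s,(-60,-75,80),(333,235.5)),(s,(60,-75,80),(368.5,225)),]
S=[(t,(0,-55,8),(383.4,209.5)),(t,(0,56,8),(391,241)),(s,(0,-55,8),(309.3,290.3)),(s,(0,56,4),(277.8,312))]
G=[(H,0,[.512,.419,.727]),(T,0,[.489,.164,.296]),(O,.006,[.621,-.124,-.078]),(S,.006,[.38,-.28,1.77])]
x0=np.r_[np.ravel([g[2] for g in G]),0,0,0,0]
def f(v,raw=False):
    out=[]
    for i,(obs,z,_) in enumerate(G):
        x,y,a=v[3*i:3*i+3];c,q=np.cos(a),np.sin(a)
        for p,l,px in obs:
            l=np.array(l)/1000; off=v[12:14] if p is t else v[14:16]
            out.append(proj(p,[x+c*l[0]-q*l[1],y+q*l[0]+c*l[1],z+l[2]])+off-np.array(px)+.5)
    return np.array(out) if raw else np.r_[np.ravel(out),v[12:]/1.]
r=least_squares(f,x0,loss='soft_l1')
print(r.x[:12].reshape(4,3),r.x[12:]);print(f(r.x,True).round(1).tolist())
print('key',tri(t,np.array((356.1,160))-.5-r.x[12:14],s,np.array((336.7,221.5))-.5-r.x[14:]))
print(robot.observe()['time'])
np.save('fit.npy',r.x)
E
```

```text
[[ 0.5134  0.4216  0.7356]
 [ 0.4909  0.1651  0.2863]
 [ 0.6235 -0.1234 -0.0865]
 [ 0.381  -0.2775  1.7671]] [-0.8072  0.3822  0.2811  0.6873]
[[-0.4, 1.1], [1.5, 1.3], [1.1, 0.5], [-0.2, 0.2], [0.0, -0.1], [-0.2, -0.2], [0.7, -0.3], [-2.4, 0.1], [-0.8, 1.9], [0.8, 0.3], [-0.8, -1.4], [1.7, -0.4], [-0.5, 0.8], [0.3, -0.2], [0.0, -0.6], [1.1, -0.2], [-0.1, -0.9], [-0.9, -0.4], [-0.7, 0.4], [-0.8, 0.9], [1.1, -0.6], [-0.8, -1.4], [-0.5, -0.3], [0.7, 0.2], [0.4, 0.7], [-0.5, 0.2], [-1.3, -1.7], [0.4, -0.0], [2.0, -0.1], [0.1, -0.9], [0.9, 0.5], [0.4, -1.2], [-1.1, 0.2]]
key (array([ 0.5867, -0.166 ,  0.1044]), np.float64(0.0005251812304252941))
2.2
```

```bash
cat > plan.py <<'E'
import sys,json,numpy as np
from cell import robot
def plan(wps,step=.045,start=None):
    """wps: (x,y,z,yaw[,nrows]); prints rows in tool axes (tool pointing down)"""
    o=robot.observe(); p=np.array(o['tool_pos']);w=o['tool_rot'][2]
    if abs(abs(o['tool_rot'][0])-np.pi)>.02 or abs(o['tool_rot'][1])>.02: print('TILT',o['tool_rot'])
    tr,tu=[],[]
    for q in wps:
        q=list(q); dw=(q[3]-w+np.pi)%(2*np.pi)-np.pi
        if abs(dw-(q[3]-w))>1e-6: q[3]=w+dw
        n=q[4] if len(q)>4 else max(1,int(np.ceil(max(np.linalg.norm(np.array(q[:3])-p)/step,abs(dw)/.145))))
        p0,w0=p.copy(),w
        for i in range(1,n+1):
            T=p0+(np.array(q[:3])-p0)*i/n; W=w0+(q[3]-w0)*i/n
            d=T-p; c,s=np.cos(w),np.sin(w)
            a=np.round([c*d[0]+s*d[1],s*d[0]-c*d[1],-d[2]],4); b=round(-(W-w),3)
            p=p+np.array([c*a[0]+s*a[1],s*a[0]-c*a[1],-a[2]]); w=w-b
            tr.append(a.tolist());tu.append([0,0,b])
    for k in range(0,len(tr),10):
        print('T',json.dumps(tr[k:k+10]).replace('-0.0,','0,').replace('0.0,','0,'));print('R',json.dumps(tu[k:k+10]).replace('0.0]','0]'),len(tr[k:k+10]))
    print('end',p.round(4),round(w,3),'t',o['time'])
E
python3 -c "
from plan import plan
plan([(.36,.36,.2,1.4),(.45,.05,.16,1.6),(.352,-.283,.10,1.767)])"
```

```text
T [[-0.0118, 0.0409, 0.0053], [-0.0134, 0.0405, 0.0054], [-0.015, 0.0398, 0.0053], [-0.0166, 0.0392, 0.0054], [-0.0182, 0.0385, 0.0053], [-0.0363, 0.0177, 0.005], [-0.0367, 0.0167, 0.005], [-0.0371, 0.0159, 0.005], [-0.0375, 0.0149, 0.005], [-0.0378, 0.014, 0.005]]
R [[0, 0, -0.04], [0, 0, -0.04], [0, 0, -0.041], [0, 0, -0.04], [0, 0, -0.04], [0, 0, -0.025], [0, 0, -0.025], [0, 0, -0.025], [0, 0, -0.025], [0, 0, -0.025]] 10
T [[-0.0382, 0.013, 0.005], [-0.0385, 0.012, 0.005], [-0.0388, 0.0111, 0.005], [-0.0413, -0.0135, 0.0075], [-0.0409, -0.0143, 0.0075], [-0.0407, -0.0152, 0.0075], [-0.0403, -0.016, 0.0075], [-0.04, -0.0168, 0.0075], [-0.0396, -0.0177, 0.0075], [-0.0393, -0.0185, 0.0075]]
R [[0, 0, -0.025], [0, 0, -0.025], [0, 0, -0.025], [0, 0, -0.021], [0, 0, -0.021], [0, 0, -0.021], [0, 0, -0.02], [0, 0, -0.021], [0, 0, -0.021], [0, 0, -0.021]] 10
T [[-0.0388, -0.0193, 0.0075]]
R [[0, 0, -0.021]] 1
end [ 0.352 -0.283  0.1  ] 1.767 t 2.2
```

>>> carry_out(
  translation=[
    [-0.012,0.041,0.005],
    [-0.013,0.041,0.005],
    [-0.015,0.04,0.005],
    [-0.017,0.039,0.005],
    [-0.018,0.039,0.005],
    [-0.036,0.018,0.005],
    [-0.037,0.017,0.005],
    [-0.037,0.016,0.005],
    [-0.038,0.015,0.005],
    [-0.038,0.014,0.005],
  ],
  turn=[
    [0,0,-0.04],
    [0,0,-0.04],
    [0,0,-0.04],
    [0,0,-0.04],
    [0,0,-0.04],
    [0,0,-0.025],
    [0,0,-0.025],
    [0,0,-0.025],
    [0,0,-0.025],
    [0,0,-0.025],
  ],
  gripper=[-0.3,-0.3,-0.3,-0.3,-0.3,-0.3,-0.3,-0.3,-0.3,-0.3],
)

```text
time: 3.2
tool_pos: [0.4181, 0.1635, 0.1767]
tool_rot: [3.141, -0.0, 1.525]
contact_force: [1.3, 0.3, -0.3]
opening: 0.0596
```

>>> carry_out(
  translation=[
    [-0.038,0.013,0.005],
    [-0.039,0.012,0.005],
    [-0.039,0.011,0.005],
    [-0.041,-0.014,0.008],
    [-0.041,-0.014,0.008],
    [-0.041,-0.015,0.008],
    [-0.04,-0.016,0.007],
    [-0.04,-0.017,0.007],
    [-0.04,-0.018,0.007],
    [-0.039,-0.019,0.007],
  ],
  turn=[
    [0,0,-0.025],
    [0,0,-0.025],
    [0,0,-0.025],
    [0,0,-0.021],
    [0,0,-0.021],
    [0,0,-0.021],
    [0,0,-0.021],
    [0,0,-0.021],
    [0,0,-0.021],
    [0,0,-0.021],
  ],
  gripper=[-0.3,-0.3,-0.3,-0.3,-0.3,-0.3,-0.3,-0.3,-0.3,-0.3],
)

```text
time: 4.2
tool_pos: [0.3638, -0.2449, 0.1097]
tool_rot: [3.141, 0.001, 1.747]
contact_force: [1.2, -0.2, 0.8]
opening: 0.0591
```

>>> carry_out(
  translation=[
    [-0.039,-0.019,0.008],
    [0,0,0],
    [0,0,0],
  ],
  turn=[
    [0,0,-0.021],
    [0,0,0],
    [0,0,0],
  ],
  gripper=[-0.3,-0.3,-0.3],
)

```text
time: 4.5
tool_pos: [0.352, -0.2852, 0.1014]
tool_rot: [-3.141, -0.001, 1.764]
contact_force: [0.3, 1.3, -0.1]
opening: 0.06
```

```bash
python3 -c "
from h import *
s=read_camera('scene');t=read_camera('top')
o=robot.observe();p=o['tool_pos'];print(p,o['tool_rot'],o['opening'])
for c,n in((s,'s'),(t,'t')): print(proj(c,p))
c=proj(s,p).astype(int); save(s,'sc1.png',(c[0]-50,c[1]-45,c[0]+50,c[1]+30),6); print(c)
from plan import plan
plan([(.352,-.283,.030,1.767,2),(.352,-.283,.0085,1.767,2)])
"
```

```text
[ 0.35261933 -0.28390017  0.10174039] [ 3.14157653e+00 -6.41444395e-04  1.76734813e+00] 0.05943325805942465
[286.28512059 276.36704027]
[398.22367469 232.53492906]
[286 276]
T [[0.0005, -0.0002, 0.0359], [0.0005, -0.0002, 0.0358], [0, 0, 0.0108], [0, 0, 0.0107]]
R [[0, 0, 0], [0, 0, 0], [0, 0, 0], [0, 0, 0]] 4
end [ 0.352  -0.283   0.0085] 1.767 t 4.6
```

View pics/sc1.png

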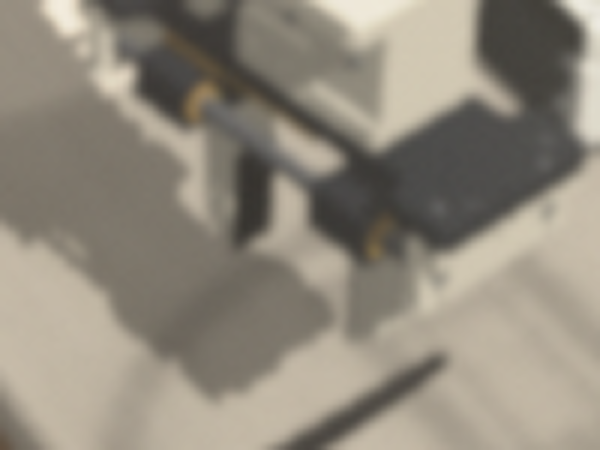

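>>> carry_out(
  translation=[
    [0.0,0,0.036],
    [0,0,0.036],
    [0,0,0.011],
    [0,0,0.011],
    [0,0,0],
    [0,0,0],
    [0,0,0],
    [0,0,0],
    [0,0,0],
    [0,0,0],
  ],
  turn=[
    [0,0,0],
    [0,0,0],
    [0,0,0],
    [0,0,0],
    [0,0,0],
    [0,0,0],
    [0,0,0],
    [0,0,0],
    [0,0,0],
    [0,0,0],
  ],
  gripper=[-0.3,-0.3,-0.3,-0.3,1,1,1,1,1,1],
  squeeze=50,
)

```text
time: 5.6
tool_pos: [0.3526, -0.285, 0.008]
tool_rot: [3.141, 0.0, 1.767]
contact_force: [0.8, 0.2, 0.2]
opening: 0.0163
```

>>> carry_out(
  translation=[
    [0,0,0],
    [0,0,0],
    [0,0,0],
  ],
  turn=[
    [0,0,0],
    [0,0,0],
    [0,0,0],
  ],
  gripper=[1,1,1],
)

```text
time: 5.9
tool_pos: [0.3525, -0.2848, 0.0078]
tool_rot: [3.141, 0.0, 1.767]
contact_force: [-0.4, 0.5, 2.9]
opening: 0.008
```

```bash
python3 -c "
from plan import plan
plan([(.3525,-.2848,.04,1.767,1),(.44,-.05,.13,1.95),(.39,.31,.09,2.306)])"
```

```text
T [[0, 0, -0.0322], [0.0355, 0.0219, -0.015], [0.0349, 0.023, -0.015], [0.0341, 0.0241, -0.015], [0.0335, 0.0251, -0.015], [0.0326, 0.0261, -0.015], [0.0318, 0.027, -0.015], [0.0392, 0.0096, 0.0044], [0.0388, 0.0113, 0.0045], [0.0383, 0.0127, 0.0044]]
R [[0, 0, 0], [0, 0, -0.03], [0, 0, -0.031], [0, 0, -0.03], [0, 0, -0.031], [0, 0, -0.03], [0, 0, -0.031], [0, 0, -0.04], [0, 0, -0.039], [0, 0, -0.04]] 10
T [[0.0378, 0.0142, 0.0045], [0.0372, 0.0157, 0.0044], [0.0366, 0.0172, 0.0045], [0.0358, 0.0186, 0.0044], [0.0351, 0.02, 0.0045], [0.0343, 0.0213, 0.0044]]
R [[0, 0, -0.039], [0, 0, -0.04], [0, 0, -0.039], [0, 0, -0.04], [0, 0, -0.039], [0, 0, -0.04]] 6
end [0.39 0.31 0.09] 2.306 t 5.9
```

>>> carry_out(
  translation=[
    [0,0,-0.032],
    [0.036,0.022,-0.015],
    [0.035,0.023,-0.015],
    [0.034,0.024,-0.015],
    [0.033,0.025,-0.015],
    [0.033,0.026,-0.015],
    [0.032,0.027,-0.015],
    [0.039,0.01,0.004],
    [0.039,0.011,0.005],
    [0.038,0.013,0.004],
  ],
  turn=[
    [0,0,0],
    [0,0,-0.03],
    [0,0,-0.03],
    [0,0,-0.03],
    [0,0,-0.03],
    [0,0,-0.03],
    [0,0,-0.03],
    [0,0,-0.04],
    [0,0,-0.04],
    [0,0,-0.04],
  ],
  gripper=[1,1,1,1,1,1,1,1,1,1],
)

```text
time: 6.9
tool_pos: [0.4235, 0.072, 0.1165]
tool_rot: [3.142, -0.0, 2.069]
contact_force: [0.9, -0.9, 0.3]
opening: 0.0081
```

>>> carry_out(
  translation=[
    [0.038,0.014,0.005],
    [0.037,0.016,0.004],
    [0.037,0.017,0.004],
    [0.036,0.019,0.005],
    [0.035,0.02,0.004],
    [0.034,0.021,0.004],
    [0,0,0.015],
    [0,0,0.015],
    [0,0,0],
  ],
  turn=[
    [0,0,-0.04],
    [0,0,-0.04],
    [0,0,-0.04],
    [0,0,-0.04],
    [0,0,-0.04],
    [0,0,-0.04],
    [0,0,0],
    [0,0,0],
    [0,0,0],
  ],
  gripper=[1,1,1,1,1,1,1,1,1],
)

```text
time: 7.8
tool_pos: [0.3892, 0.3102, 0.0589]
tool_rot: [-3.138, -0.001, 2.308]
contact_force: [0.1, -0.5, -0.4]
opening: 0.0081
```

```bash
python3 - <<'E'
from h import *
np.set_printoptions(precision=4,suppress=True)
v=np.load('fit.npy')
s=read_camera('scene');t=read_camera('top')
o=robot.observe();p=np.array(o['tool_pos']);print(p,o['tool_rot'],o['opening'],o['time'])
w=o['tool_rot'][2]; d=np.array([np.sin(w),-np.cos(w),0]); tip=p+.0844*d+[0,0,.002]
print('tip',tip,'px',proj(s,tip)+v[14:],proj(t,tip)+v[12:14])
h=v[:3]; u=np.array([np.cos(h[2]),np.sin(h[2])]); n=np.r_[h[:2]-.052*u,.039]
print('notch',n,proj(s,n)+v[14:],proj(t,n)+v[12:14])
for k in ('pry_notch','spudger'):
    a=nets.tip_of(s,k);b=nets.tip_of(t,k); print(k,[(np.round(q['pixel'],1),round(q['score'],2)) for q in a[:1]+b[:1]])
    if a and b: print(tri(t,np.array(b[0]['pixel'])-v[12:14],s,np.array(a[0]['pixel'])-v[14:]))
def crop(p,c,w,h,k):
    x,y=np.array(c).astype(int)-[w//2,h//2]; im=cv2.cvtColor(p['img'],cv2.COLOR_RGB2BGR)[y:y+h,x:x+w]
    im=cv2.resize(im,None,fx=k,fy=k,interpolation=cv2.INTER_CUBIC)
    print('crop',x,y); return im
cv2.imwrite('pics/m3.png',np.hstack([crop(s,(210,172),50,75,8),crop(t,(185,205),50,75,8)]))
E
```

```text
[0.3907 0.3104 0.0607] [-3.141  -0.0002  2.3068] 0.00784863911284323 7.9
tip [0.4532 0.3671 0.0627] px [210.6126 164.1952] [189.8881 207.4977]
notch [0.4749 0.3867 0.039 ] [214.1627 166.4554] [185.0614 201.5113]
pry_notch [(array([211.6, 166.5]), 0.82), (array([183.9, 202.7]), 0.57)]
(array([0.4692, 0.3916, 0.038 ]), np.float64(0.0042061172672551665))
spudger [(array([205. , 170.3]), 0.43)]
crop 185 135
crop 160 168
```

View pics/m3.png

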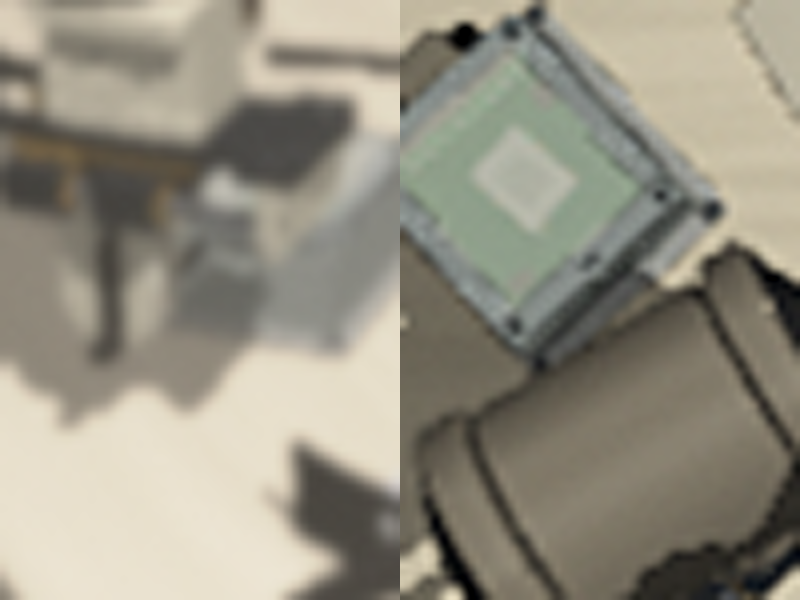

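```bash
python3 - <<'E'
from h import *
np.set_printoptions(precision=4,suppress=True)
v=np.load('fit.npy'); t=read_camera('top'); s=read_camera('scene')
D=[(173.8,208.2),(192.2,192),(154.8,188.2),(173.3,171.2),(183.2,200.1)]
for z in (.050,.058):
    P=np.array([onz(t,np.array(d)-v[12:14],z) for d in D]); print(z,P[:,:2].tolist(),'c',P[:4].mean(0),'len',np.linalg.norm(P[0]-P[1]),np.linalg.norm(P[2]-P[3]),np.linalg.norm(P[0]-P[2]),np.linalg.norm(P[1]-P[3]))
    for a,b in((0,2),(1,3)): e=P[b]-P[a];print('yaw',np.arctan2(e[1],e[0]))
    for a,b in((1,0),(3,2)): e=P[b]-P[a];print('yaw',np.arctan2(-e[0],e[1]))
a=np.array(onz(s,np.array((214.5,165.3))-v[14:],.039));print('scene notch z.039',a)
E
```

```text
0.05 [[0.4532663018641069, 0.421919398940819], [0.50453032972843, 0.3609514993557401], [0.5208074184022833, 0.4838026457296471], [0.575186853364771, 0.4223348905355201], [0.4788413865515938, 0.39082396966274896]] c [0.5134 0.4223 0.05  ] len 0.07965604391815075 0.08206953073732397 0.0916042502089861 0.09359628756047275
yaw 0.7417103324585961
yaw 0.7152835187621811
yaw 0.6991499945201866
yaw 0.7242875380383871
0.058 [[0.45278417913546243, 0.4202896942871815], [0.5037662653332775, 0.3596571056780177], [0.5199538333491217, 0.4818325958777206], [0.5740341925433597, 0.4207029007631062], [0.4782186060888954, 0.38936528350915306]] c [0.5126 0.4206 0.058 ] len 0.07921795197131487 0.08161816510669374 0.0911004455717168 0.09308152712526815
yaw 0.7417103324585957
yaw 0.7152835187621814
yaw 0.6991499945201878
yaw 0.724287538038387
scene notch z.039 [0.4796 0.3943 0.039 ]
```

>>> carry_out(
  translation=[
    [0,0,0.012],
    [0,0,0.0115],
    [0,0.012,0],
    [0,0.012,0],
    [0,0.004,0],
    [0,0.003,0],
    [0,0.003,0],
    [0,0,0],
  ],
  turn=[
    [0,0,0],
    [0,0,0],
    [0,0,0],
    [0,0,0],
    [0,0,0],
    [0,0,0],
    [0,0,0],
    [0,0,0],
  ],
  gripper=[1,1,1,1,1,1,1,1],
)

```text
time: 9.0
tool_pos: [0.4159, 0.3334, 0.037]
tool_rot: [-3.141, -0.0, 2.307]
contact_force: [0.4, -0.1, 0.5]
opening: 0.008
```

>>> carry_out(
  translation=[
    [0,0.003,0],
    [0,0,0],
  ],
  turn=[
    [0,0,0],
    [0,0,0],
  ],
  gripper=[1,1],
)

```text
time: 9.2
tool_pos: [0.4183, 0.3355, 0.0373]
tool_rot: [3.141, 0.0, 2.307]
contact_force: [-0.6, 0.1, -0.4]
opening: 0.0081
```

>>> carry_out(
  translation=[
    [0,0.002,0],
    [0,0,-0.0025],
    [0,0,-0.0047],
    [0,0.0005,-0.0047],
    [0,0,0],
  ],
  turn=[
    [0,0,0],
    [0,0,0],
    [0,0,0],
    [0,0,0],
    [0,0,0],
  ],
  gripper=[1,1,1,1,1],
)

```text
time: 9.7
tool_pos: [0.4201, 0.3372, 0.0498]
tool_rot: [3.141, 0.0, 2.307]
contact_force: [0.2, -0.8, -0.1]
opening: 0.0078
```

```bash
python3 - <<'E'
from h import *
o=robot.observe();print(o['contact_force'],o['torque'],o['tool_pos'],o['time'])
s=read_camera('scene'); t=read_camera('top')
a=s['img'][140:190,190:256];b=t['img'][158:228,145:211]
k=lambda im:cv2.cvtColor(cv2.resize(im,(396,300 if im.shape[0]==50 else 420),interpolation=cv2.INTER_CUBIC),cv2.COLOR_RGB2BGR)
cv2.imwrite('pics/m4.png',np.vstack([k(a)]))
E
```

```text
[ 0.1625619  -0.79936087 -0.08461152] [ 0.00854423  0.07582986 -0.04166357] [0.42011572 0.33717557 0.04981967] 9.7
```

View pics/m4.png

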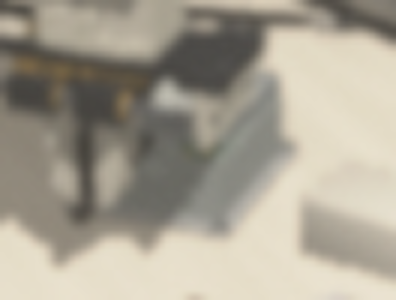

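>>> carry_out(
  translation=[
    [0,0.0006,-0.0047],
    [0,0.0008,-0.0046],
    [0,0.001,-0.0046],
    [0,0.0013,-0.0045],
  ],
  turn=[
    [0,0,0],
    [0,0,0],
    [0,0,0],
    [0,0,0],
  ],
  gripper=[1,1,1,1],
)

```text
time: 10.2
tool_pos: [0.4227, 0.3396, 0.068]
tool_rot: [-3.141, -0.0, 2.307]
contact_force: [0.3, -0.5, -1.1]
opening: 0.0079
```

```bash
python3 - <<'E'
from h import *
o=robot.observe();print(o['contact_force'],o['torque'],o['tool_pos'],o['time'])
s=read_camera('scene'); t=read_camera('top')
for p in (t,s):
  for r in nets.regions_of(p,'lid')[:1]:
    m=r['region'].astype(np.uint8); c=max(cv2.findContours(m,0,2)[0],key=cv2.contourArea)
    print(r['score'],m.sum(),cv2.approxPolyDP(c,2,True)[:,0].tolist())
k=lambda im:cv2.cvtColor(cv2.resize(im,None,fx=6,fy=6,interpolation=cv2.INTER_CUBIC),cv2.COLOR_RGB2BGR)
cv2.imwrite('pics/m5.png',np.hstack([k(s['img'][125:190,185:245]),k(t['img'][160:225,145:205])]))
E
```

```text
[ 0.29729217 -0.49601674 -1.09817846] [-0.12893254  0.28865223 -0.01187141] [0.42267556 0.33955066 0.06795229] 10.2
0.76 525 [[173, 170], [155, 186], [155, 190], [165, 200], [184, 185]]
0.43 168 [[275, 182], [275, 188], [278, 190], [288, 190], [291, 187], [288, 180]]
```

View pics/m5.png

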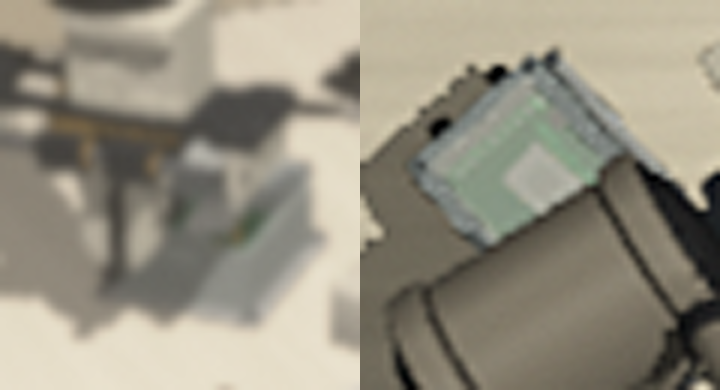

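>>> carry_out(
  translation=[
    [0,0.0032,-0.0088],
    [0,0.0041,-0.0085],
    [0,0.0049,-0.008],
    [0,0.0057,-0.0075],
    [0,0.0064,-0.0069],
    [0,0.0071,-0.0062],
    [0,0.0076,-0.0055],
  ],
  turn=[
    [0,0,0],
    [0,0,0],
    [0,0,0],
    [0,0,0],
    [0,0,0],
    [0,0,0],
    [0,0,0],
  ],
  gripper=[1,1,1,1,1,1,1],
)

```text
time: 11.1
tool_pos: [0.4522, 0.3662, 0.1196]
tool_rot: [3.141, 0.0, 2.307]
contact_force: [-0.1, -1.9, -0.9]
opening: 0.0079
```

>>> carry_out(
  translation=[
    [0,0.0082,-0.0047],
    [0,0.0086,-0.0038],
    [0,0.0089,-0.003],
    [0,0.0092,-0.002],
    [0,0.0093,-0.0011],
    [0,0.0094,0],
    [0,0.0094,0.0005],
    [0,0.007,0.0005],
    [0,0,0],
  ],
  turn=[
    [0,0,0],
    [0,0,0],
    [0,0,0],
    [0,0,0],
    [0,0,0],
    [0,0,0],
    [0,0,0],
    [0,0,0],
    [0,0,0],
  ],
  gripper=[1,1,1,1,1,1,1,1,1],
)

```text
time: 12.0
tool_pos: [0.5043, 0.4135, 0.1324]
tool_rot: [3.141, -0.0, 2.307]
contact_force: [0.6, -1.0, -0.9]
opening: 0.0077
```

```bash
python3 - <<'E'
from h import *
o=robot.observe();print(o['contact_force'],o['torque'],o['tool_pos'],o['time'])
s=read_camera('scene'); t=read_camera('top')
for p in (t,s):
 for n in ('lid','module','spudger'):
  for r in nets.regions_of(p,n)[:1]:
    m=r['region'].astype(np.uint8); c=max(cv2.findContours(m,0,2)[0],key=cv2.contourArea)
    print(n,r['score'],m.sum(),cv2.approxPolyDP(c,2,True)[:,0].tolist())
from plan import plan
p=o['tool_pos'];w=o['tool_rot'][2];import numpy as np
b=[p[0]-.10*np.sin(w),p[1]+.10*np.cos(w),p[2],w]
plan([b,(.46,.05,.13,2.0),(.3525,-.2848,.05,1.767)])
E
```

```text
[ 0.55084876 -0.9847901  -0.85648381] [0.07913769 0.06132234 0.0242548 ] [0.50429186 0.41349076 0.13239156] 12.0
lid 0.25 215 [[237, 140], [231, 145], [231, 151], [237, 157], [243, 157], [248, 152], [248, 145]]
module 0.35 1946 [[318, 133], [315, 170], [360, 172], [363, 169], [363, 133], [326, 130]]
lid 0.91 545 [[225, 125], [225, 132], [216, 142], [215, 149], [236, 154], [239, 128]]
module 0.63 57 [[223, 158], [217, 159], [216, 162], [223, 164]]
T [[0, -0.0329, 0.0001], [0, -0.033, 0.0001], [0, -0.0329, 0.0002], [-0.0342, -0.0253, 0.0003], [-0.0353, -0.0237, 0.0004], [-0.0364, -0.0222, 0.0003], [-0.0372, -0.0205, 0.0003], [-0.0381, -0.019, 0.0004], [-0.039, -0.0172, 0.0003], [-0.0396, -0.0155, 0.0004]]
R [[0, 0, -0], [0, 0, -0], [0, 0, -0], [0, 0, 0.044], [0, 0, 0.044], [0, 0, 0.044], [0, 0, 0.043], [0, 0, 0.044], [0, 0, 0.044], [0, 0, 0.044]] 10
T [[-0.0289, -0.0263, 0.0089], [-0.0295, -0.0256, 0.0089], [-0.0302, -0.0248, 0.0089], [-0.0308, -0.024, 0.0088], [-0.0314, -0.0233, 0.0089], [-0.032, -0.0224, 0.0089], [-0.0326, -0.0215, 0.0089], [-0.0331, -0.0208, 0.0089], [-0.0337, -0.0198, 0.0089]]
R [[0, 0, 0.026], [0, 0, 0.026], [0, 0, 0.026], [0, 0, 0.026], [0, 0, 0.025], [0, 0, 0.026], [0, 0, 0.026], [0, 0, 0.026], [0, 0, 0.026]] 9
end [ 0.3525 -0.2848  0.05  ] 1.767 t 12.4
```

>>> carry_out(
  translation=[
    [0,-0.033,0],
    [0,-0.033,0],
    [0,-0.033,0],
    [-0.034,-0.025,0],
    [-0.035,-0.024,0],
    [-0.036,-0.022,0],
    [-0.037,-0.021,0],
    [-0.038,-0.019,0],
    [-0.039,-0.017,0],
    [-0.04,-0.016,0],
  ],
  turn=[
    [0,0,0],
    [0,0,0],
    [0,0,0],
    [0,0,0.044],
    [0,0,0.044],
    [0,0,0.044],
    [0,0,0.044],
    [0,0,0.044],
    [0,0,0.044],
    [0,0,0.044],
  ],
  gripper=[1,1,1,1,1,1,1,1,1,1],
)

```text
time: 13.4
tool_pos: [0.4588, 0.0486, 0.1329]
tool_rot: [3.14, 0.0, 1.997]
contact_force: [0.5, -0.3, -0.9]
opening: 0.0083
```

>>> carry_out(
  translation=[
    [-0.029,-0.026,0.009],
    [-0.03,-0.026,0.009],
    [-0.03,-0.025,0.009],
    [-0.031,-0.024,0.009],
    [-0.031,-0.023,0.009],
    [-0.032,-0.022,0.009],
    [-0.033,-0.022,0.009],
    [-0.033,-0.021,0.009],
    [-0.034,-0.02,0.009],
    [0,0,0],
  ],
  turn=[
    [0,0,0.026],
    [0,0,0.026],
    [0,0,0.026],
    [0,0,0.026],
    [0,0,0.026],
    [0,0,0.026],
    [0,0,0.026],
    [0,0,0.026],
    [0,0,0.026],
    [0,0,0],
  ],
  gripper=[1,1,1,1,1,1,1,1,1,1],
)

```text
time: 14.4
tool_pos: [0.3496, -0.2893, 0.051]
tool_rot: [3.141, 0.002, 1.76]
contact_force: [0.5, 1.0, -0.1]
opening: 0.0082
```

```bash
python3 - <<'E'
from h import *
np.set_printoptions(precision=4,suppress=True)
v=np.load('fit.npy')
o=robot.observe();print(o['contact_force'],o['tool_pos'],o['tool_rot'],o['time'])
s=read_camera('scene'); t=read_camera('top')
for p,of in ((t,v[12:14]),(s,v[14:])):
 for n in ('lid','module'):
  for r in nets.regions_of(p,n)[:2]:
    m=r['region'].astype(np.uint8); c=max(cv2.findContours(m,0,2)[0],key=cv2.contourArea)
    print(n,r['score'],m.sum(),np.round(r['pixel'],1),np.round(cv2.minAreaRect(c),1) if 0 else cv2.minAreaRect(c),cv2.approxPolyDP(c,2,True)[:,0].tolist(), onz(p,np.array(r['pixel'])-of,.04))
  print(n,[ (q['pixel'],q['score'],onz(p,np.array(q['pixel'])-of,.032)) for q in nets.tip_of(p,n)[:1]])
k=lambda im:cv2.cvtColor(cv2.resize(im,None,fx=7,fy=7,interpolation=cv2.INTER_CUBIC),cv2.COLOR_RGB2BGR)
cv2.imwrite('pics/m6.png',np.hstack([k(s['img'][115:185,195:247]),k(t['img'][155:225,145:207])]))
E
```

```text
[ 0.4649  1.0332 -0.1144] [ 0.3496 -0.2893  0.051 ] [3.1412 0.0017 1.7598] 14.4
lid 0.71 583 [157.6 169.3] ((156.97415161132812, 173.56033325195312), (20.082931518554688, 33.17794418334961), 49.76364517211914) [[163, 159], [159, 159], [139, 178], [152, 187], [159, 185], [174, 170]] [0.5846 0.4766 0.04  ]
lid [([162.0, 178.2], 0.81, array([0.5555, 0.464 , 0.032 ]))]
module 0.4 102 [176.9 189.3] ((175.83999633789062, 190.3800048828125), (11.80000114440918, 8.800000190734863), 36.869895935058594) [[173, 185], [170, 191], [178, 196], [182, 190]] [0.516  0.4131 0.04  ]
module [([174.6, 188.5], 0.66, array([0.5197, 0.4223, 0.032 ]))]
lid 0.64 168 [223.1 148.8] ((224.68399047851562, 149.7688751220703), (24.6706600189209, 10.587015151977539), 29.05460548400879) [[216, 140], [216, 151], [237, 153], [236, 150], [231, 150]] [0.5655 0.5024 0.04  ]
lid [([228.2, 151.5], 0.56, array([0.5796, 0.4863, 0.032 ]))]
module 0.61 63 [221.4 163. ] ((220.5, 161.5), (7.0, 9.0), 90.0) [[217, 159], [216, 163], [224, 164], [224, 158]] [0.5086 0.3971 0.04  ]
module [([221.7, 163.5], 0.58, array([0.5142, 0.407 , 0.032 ]))]
```

View pics/m6.png

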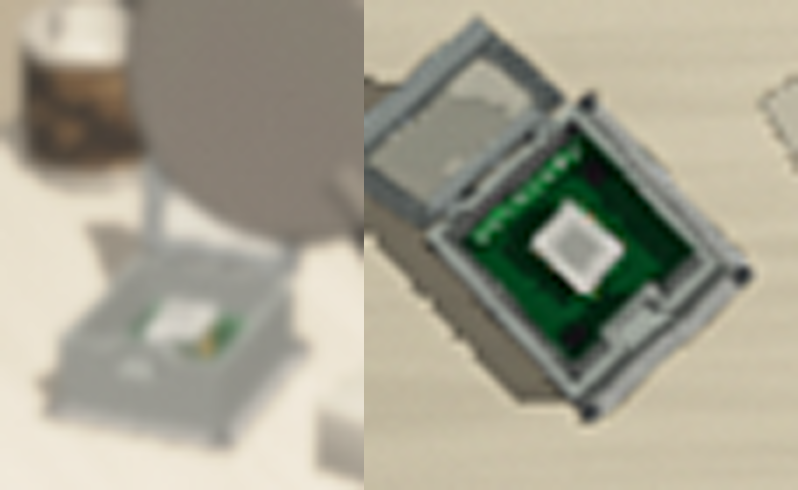

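>>> carry_out(
  translation=[
    [0,0,0.022],
    [0,0,0.012],
    [0,0,0.006],
    [0,0,0.0025],
    [0,0,0],
    [0,0,0],
    [0,0,0],
    [0,0,0],
    [0,0,-0.01],
    [0,0,-0.04],
  ],
  turn=[
    [0,0,0],
    [0,0,0],
    [0,0,0],
    [0,0,0],
    [0,0,0],
    [0,0,0],
    [0,0,0],
    [0,0,0],
    [0,0,0],
    [0,0,0],
  ],
  gripper=[1,1,1,1,1,0,0,0,0,0],
)

```text
time: 15.9
tool_pos: [0.3489, -0.2836, 0.0575]
tool_rot: [-3.138, -0.006, 1.765]
contact_force: [-0.2, -0.2, 0.1]
opening: 0.043
```

```bash
python3 - <<'E'
from h import *
np.set_printoptions(precision=4,suppress=True)
v=np.load('fit.npy')
o=robot.observe();print(o['contact_force'],o['tool_pos'],o['tool_rot'],o['time'],o['opening'])
s=read_camera('scene'); t=read_camera('top')
im=cv2.resize(t['img'][175:205,160:192],None,fx=8,fy=8,interpolation=cv2.INTER_CUBIC).astype(int)
g=im.min(2)
for th in (90,110,130,150):
    n,lab,st,ce=cv2.connectedComponentsWithStats((g>th).astype(np.uint8))
    i=lab[120,int((174.9-160)*8)]; 
    c=max(cv2.findContours((lab==i).astype(np.uint8),0,1)[0],key=cv2.contourArea); q=cv2.minAreaRect(c)
    px=np.array(q[0])/8-.4375+[160,175]; bx=cv2.boxPoints(q)/8-.4375+[160,175]
    W=np.array([onz(t,b-v[12:14],.040)[:2] for b in bx]); 
    E=[(np.linalg.norm(W[(k+1)%4]-W[k]).round(4),np.degrees(np.arctan2(*(W[(k+1)%4]-W[k])[::-1])).round(1)) for k in (0,1)]
    print(th,i,px,onz(t,px-v[12:14],.040),E,st[i])
for p,of in ((t,v[12:14]),(s,v[14:])):
  for r in nets.regions_of(p,'spudger')[:1]: print('sp',r['score'],r['region'].sum(),r['pixel'],onz(p,np.array(r['pixel'])-of,.01))
E
```

```text
[-0.2312 -0.1516  0.0966] [ 0.3489 -0.2836  0.0575] [-3.1381 -0.0063  1.7648] 15.9 0.04296354303579932
90 6 [174.9796 189.8984] [0.5142 0.4194 0.04  ] [(np.float64(0.0309), np.float64(-42.0)), (np.float64(0.0382), np.float64(-132.3))] [  71   69  106  107 6419]
110 5 [174.9901 189.894 ] [0.5142 0.4194 0.04  ] [(np.float64(0.03), np.float64(-42.7)), (np.float64(0.0373), np.float64(-133.0))] [  73   71  103  104 6059]
130 8 [175.0681 189.9132] [0.5141 0.4191 0.04  ] [(np.float64(0.0293), np.float64(-43.4)), (np.float64(0.0364), np.float64(-133.7))] [  74   73  101  102 5688]
150 0 [175.5 189.5] [0.5155 0.4177 0.04  ] [(np.float64(0.1059), np.float64(-91.8)), (np.float64(0.099), np.float64(179.2))] [    0     0   256   240 53013]
sp 0.59 128 [287.0, 304.7] [ 0.3599 -0.2822  0.01  ]
```

```bash
python3 -c "
from plan import plan
plan([(.36,-.25,.11,1.8),(.44,0.05,.14,2.1),(.514,.4193,.10,2.388)])"
```

```text
T [[0.0167, 0.0079, -0.0249], [0.0167, 0.0081, -0.0249], [0.0391, 0.0209, -0.0043], [0.0382, 0.0225, -0.0043], [0.0372, 0.0242, -0.0042], [0.0362, 0.0257, -0.0043], [0.035, 0.0272, -0.0043], [0.0338, 0.0287, -0.0043], [0.0325, 0.0301, -0.0043], [0.0313, 0.0278, 0.0044]]
R [[0, 0, -0.018], [0, 0, -0.017], [0, 0, -0.043], [0, 0, -0.043], [0, 0, -0.043], [0, 0, -0.042], [0, 0, -0.043], [0, 0, -0.043], [0, 0, -0.043], [0, 0, -0.032]] 10
T [[0.0303, 0.0288, 0.0045], [0.0295, 0.0298, 0.0044], [0.0284, 0.0307, 0.0045], [0.0275, 0.0315, 0.0044], [0.0264, 0.0325, 0.0045], [0.0254, 0.0333, 0.0044], [0.0243, 0.034, 0.0045], [0.0232, 0.0349, 0.0044]]
R [[0, 0, -0.032], [0, 0, -0.032], [0, 0, -0.032], [0, 0, -0.032], [0, 0, -0.032], [0, 0, -0.032], [0, 0, -0.032], [0, 0, -0.032]] 8
end [0.5141 0.4193 0.1   ] 2.388 t 16.1
```

>>> carry_out(
  translation=[
    [0.017,0.008,-0.025],
    [0.017,0.008,-0.025],
    [0.039,0.021,-0.004],
    [0.038,0.022,-0.004],
    [0.037,0.024,-0.004],
    [0.036,0.026,-0.004],
    [0.035,0.027,-0.004],
    [0.034,0.029,-0.004],
    [0.033,0.03,-0.004],
    [0.031,0.028,0.004],
  ],
  turn=[
    [0,0,-0.018],
    [0,0,-0.018],
    [0,0,-0.043],
    [0,0,-0.043],
    [0,0,-0.043],
    [0,0,-0.043],
    [0,0,-0.043],
    [0,0,-0.043],
    [0,0,-0.043],
    [0,0,-0.032],
  ],
  gripper=[0.15,0.15,0.15,0.15,0.15,0.15,0.15,0.15,0.15,0.15],
)

```text
time: 17.1
tool_pos: [0.4474, 0.0941, 0.1332]
tool_rot: [3.141, 0.0, 2.136]
contact_force: [0.8, -0.5, 0.3]
opening: 0.0389
```

>>> carry_out(
  translation=[
    [0.03,0.029,0.004],
    [0.03,0.03,0.004],
    [0.028,0.031,0.004],
    [0.028,0.031,0.004],
    [0.026,0.033,0.004],
    [0.025,0.033,0.004],
    [0.024,0.034,0.004],
    [0.023,0.035,0.004],
    [0,0,0],
    [0,0,0],
  ],
  turn=[
    [0,0,-0.032],
    [0,0,-0.032],
    [0,0,-0.032],
    [0,0,-0.032],
    [0,0,-0.032],
    [0,0,-0.032],
    [0,0,-0.032],
    [0,0,-0.032],
    [0,0,0],
    [0,0,0],
  ],
  gripper=[0.15,0.15,0.15,0.15,0.15,0.15,0.15,0.15,0.15,0.15],
)

```text
time: 18.1
tool_pos: [0.5122, 0.4202, 0.0991]
tool_rot: [-3.139, -0.001, 2.391]
contact_force: [0.5, -0.2, -0.3]
opening: 0.039
```

```bash
python3 -c "
from plan import plan
from cell import robot
o=robot.observe();print(o['tool_pos'],o['tool_rot'],o['opening'])
plan([(.514,.4193,.055,2.388,3),(.514,.4193,.034,2.388,3)])"
```

```text
[0.51224754 0.42016265 0.09914873] [-3.13854494e+00 -5.56618232e-04  2.39142350e+00] 0.03895453551380283
T [[-0.0006, 0.0002, 0.0147], [-0.0006, 0.0002, 0.0147], [-0.0007, 0.0002, 0.0147], [0, 0, 0.007], [0, 0, 0.007], [0, 0, 0.007]]
R [[0, 0, 0.001], [0, 0, 0.001], [0, 0, 0.001], [0, 0, 0], [0, 0, 0], [0, 0, 0]] 6
end [0.514  0.4193 0.034 ] 2.388 t 18.1
```

>>> carry_out(
  translation=[
    [-0.001,0,0.015],
    [0,0,0.015],
    [0,0,0.014],
    [0,0,0.007],
    [0,0,0.007],
    [0,0,0.007],
    [0,0,0],
  ],
  turn=[
    [0,0,0],
    [0,0,0],
    [0,0,0],
    [0,0,0],
    [0,0,0],
    [0,0,0],
    [0,0,0],
  ],
  gripper=[0.15,0.15,0.15,0.15,0.15,0.15,0.15],
)

```text
time: 18.8
tool_pos: [0.5136, 0.419, 0.035]
tool_rot: [-3.14, -0.0, 2.39]
contact_force: [0.0, 0.3, 0.6]
opening: 0.0388
```

>>> carry_out(
  translation=[
    [0,0,0],
    [0,0,0],
    [0,0,0],
    [0,0,0],
    [0,0,0],
  ],
  turn=[
    [0,0,0],
    [0,0,0],
    [0,0,0],
    [0,0,0],
    [0,0,0],
  ],
  gripper=[0.6,0.6,0.6,0.6,0.6],
  squeeze=20,
)

```text
time: 19.3
tool_pos: [0.5142, 0.4195, 0.0366]
tool_rot: [3.141, 0.0, 2.39]
contact_force: [0.0, 0.8, 1.1]
opening: 0.0294
```

>>> carry_out(
  translation=[
    [0,0,0],
    [0,0,0],
  ],
  turn=[
    [0,0,0],
    [0,0,0],
  ],
  gripper=[0.6,0.6],
)

```text
time: 19.5
tool_pos: [0.5142, 0.4195, 0.0365]
tool_rot: [3.141, 0.0, 2.39]
contact_force: [-0.2, -0.0, 3.9]
opening: 0.0292
```

>>> carry_out(
  translation=[
    [0,0,-0.01],
    [0,0,-0.02],
    [0,0,-0.03],
    [0,0,-0.02],
    [0,0,0],
  ],
  turn=[
    [0,0,0],
    [0,0,0],
    [0,0,0],
    [0,0,0],
    [0,0,0],
  ],
  gripper=[0.6,0.6,0.6,0.6,0.6],
)

```text
time: 20.0
tool_pos: [0.5156, 0.4203, 0.12]
tool_rot: [3.135, 0.002, 2.39]
contact_force: [0.8, 0.0, -1.0]
opening: 0.0293
```

```bash
python3 - <<'E'
from h import *
np.set_printoptions(precision=4,suppress=True)
v=np.load('fit.npy')
o=robot.observe();print(o['contact_force'],o['tool_pos'],o['tool_rot'],o['time'],o['opening'])
s=read_camera('scene'); t=read_camera('top')
for r in nets.regions_of(s,'module')[:2]: print('mod',r['score'],r['region'].sum(),r['pixel'])
print([(r['score'],r['pixel']) for r in nets.tip_of(s,'module')[:2]])
p=o['tool_pos'];print('tcp px',proj(s,p)+v[14:], 'module seat px',proj(s,[.514,.4193,.036])+v[14:])
k=lambda im:cv2.cvtColor(cv2.resize(im,None,fx=7,fy=7,interpolation=cv2.INTER_CUBIC),cv2.COLOR_RGB2BGR)
cv2.imwrite('pics/m7.png',k(s['img'][120:185,180:265]))
E
```

```text
[ 0.7588  0.0095 -1.0062] [0.5156 0.4203 0.12  ] [3.1352 0.0017 2.39  ] 20.0 0.02929375267808781
mod 0.42 23 [221.4, 141.0]
mod 0.24 838 [240.7, 205.6]
[(0.43, [221.1, 139.9]), (0.33, [284.1, 184.2])]
tcp px [219.743  140.4154] module seat px [220.1909 161.1984]
```

View pics/m7.png

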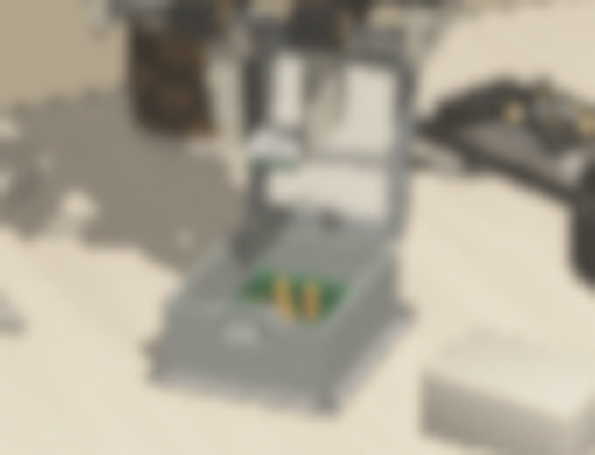

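```bash
python3 - <<'E'
from h import *
from plan import plan
v=np.load('fit.npy'); t=read_camera('top')
for n,z in(('oven_tray',0),('tray_grip',.022),('oven',.006),('start_key_top',.098)):
  for q in nets.tip_of(t,n)[:2]: print(n,q['score'],q['pixel'],onz(t,np.array(q['pixel'])-v[12:14],z))
plan([(.5,.3,.12,2.1),(.491,.165,.07,1.857),(.491,.165,.02,1.857,2),(.491,.165,.0085,1.857,3)])
E
```

```text
oven_tray 0.67 [254.6, 191.1] [0.50590871 0.15767106 0.        ]
oven_tray 0.3 [241.3, 150.9] [0.64496012 0.19913871 0.        ]
tray_grip 0.7 [260.1, 225.9] [0.38792475 0.14230499 0.022     ]
tray_grip 0.22 [355.5, 160.0] [ 0.59780544 -0.18258623  0.022     ]
oven 0.67 [338.0, 150.5] [ 0.63467097 -0.12858789  0.006     ]
oven 0.26 [385.5, 225.1] [ 0.37867281 -0.27404177  0.006     ]
start_key_top 0.4 [358.9, 159.4] [ 0.58748115 -0.17760976  0.098     ]
T [[-0.0238, -0.0321, -0.0016], [-0.0267, -0.0297, -0.0016], [-0.0295, -0.027, -0.0017], [-0.028, -0.019, 0.0125], [-0.0291, -0.0172, 0.0125], [-0.0301, -0.0155, 0.0125], [-0.031, -0.0135, 0.0125], [0, 0, 0.025], [0, 0, 0.025], [0, 0, 0.0038]]
R [[0, 0, 0.097], [0, 0, 0.096], [0, 0, 0.097], [0, 0, 0.061], [0, 0, 0.06], [0, 0, 0.061], [0, 0, 0.061], [0, 0, -0], [0, 0, -0], [0, 0, -0]] 10
T [[0, 0, 0.0039], [0, 0, 0.0038]]
R [[0, 0, -0], [0, 0, -0]] 2
end [0.491  0.165  0.0085] 1.857 t 20.45
```

>>> carry_out(
  translation=[
    [-0.024,-0.032,-0.002],
    [-0.027,-0.03,-0.002],
    [-0.03,-0.027,-0.001],
    [-0.028,-0.019,0.012],
    [-0.029,-0.017,0.013],
    [-0.03,-0.016,0.012],
    [-0.031,-0.013,0.013],
    [0,0,0.025],
    [0,0,0.015],
    [0,0,0],
  ],
  turn=[
    [0,0,0.097],
    [0,0,0.096],
    [0,0,0.097],
    [0,0,0.061],
    [0,0,0.06],
    [0,0,0.061],
    [0,0,0.061],
    [0,0,0],
    [0,0,0],
    [0,0,0],
  ],
  gripper=[0.6,0.6,0.6,0.6,0.6,0.6,0.6,0.6,0.6,0.6],
)

```text
time: 21.45
tool_pos: [0.4906, 0.1639, 0.0292]
tool_rot: [-3.137, -0.001, 1.856]
contact_force: [1.3, 0.2, -0.4]
opening: 0.0293
```

>>> carry_out(
  translation=[
    [0,0,0.01],
    [0,0,0.006],
    [0,0,0.004],
    [0,0,0],
  ],
  turn=[
    [0,0,0],
    [0,0,0],
    [0,0,0],
    [0,0,0],
  ],
  gripper=[0.6,0.6,0.6,0.6],
)

```text
time: 21.85
tool_pos: [0.4917, 0.1647, 0.0107]
tool_rot: [-3.141, -0.0, 1.857]
contact_force: [-0.9, 0.9, -0.4]
opening: 0.0295
```

>>> carry_out(
  translation=[
    [0,0,0.0015],
    [0,0,0.0015],
    [0,0,0],
  ],
  turn=[
    [0,0,0],
    [0,0,0],
    [0,0,0],
  ],
  gripper=[0.6,0.6,0.6],
)

```text
time: 22.15
tool_pos: [0.492, 0.1646, 0.0081]
tool_rot: [3.141, -0.0, 1.857]
contact_force: [0.5, 0.3, 0.5]
opening: 0.0294
```

>>> carry_out(
  translation=[
    [0,0,0.001],
    [0,0,0.0005],
    [0,0,0],
    [0,0,0],
    [0,0,0],
    [0,0,-0.01],
    [0,0,-0.02],
    [0,0,-0.03],
    [0,0,-0.03],
  ],
  turn=[
    [0,0,0],
    [0,0,0],
    [0,0,0],
    [0,0,0],
    [0,0,0],
    [0,0,0],
    [0,0,0],
    [0,0,0],
    [0,0,0],
  ],
  gripper=[0.6,0.6,0.15,0.15,0.15,0.15,0.15,0.15,0.15],
)

```text
time: 23.05
tool_pos: [0.4917, 0.1645, 0.098]
tool_rot: [-3.141, -0.0, 1.857]
contact_force: [-0.0, 0.1, 0.3]
opening: 0.0387
```

```bash
python3 - <<'E'
from h import *
from plan import plan
v=np.load('fit.npy')
p=v[3:6]; g=p[:2]-.097*np.array([np.cos(p[2]),np.sin(p[2])]); yaw=p[2]+np.pi/2; print(g,yaw)
b=g-.0*g
plan([(g[0]+.03,g[1]+.01,.11,yaw),(g[0],g[1],.075,yaw)])
E
```

```text
[0.39788619 0.13770703] 1.8570537560267266
T [[0.0009, -0.033, -0.006], [0.001, -0.0329, -0.006], [-0.0006, -0.0158, 0.0175], [-0.0005, -0.0158, 0.0175]]
R [[0, 0, -0], [0, 0, -0], [0, 0, -0], [0, 0, -0]] 4
end [0.3979 0.1378 0.075 ] 1.857 t 23.05
```

>>> carry_out(
  translation=[
    [0.001,-0.033,-0.006],
    [0.001,-0.033,-0.006],
    [0,-0.016,0.017],
    [0,-0.016,0.018],
    [0,0,0],
    [0,0,0],
  ],
  turn=[
    [0,0,0],
    [0,0,0],
    [0,0,0],
    [0,0,0],
    [0,0,0],
    [0,0,0],
  ],
  gripper=[-0.1,-0.1,-0.1,-0.1,-0.1,-0.1],
  squeeze=60,
)

```text
time: 23.65
tool_pos: [0.3982, 0.1389, 0.0743]
tool_rot: [3.14, 0.0, 1.857]
contact_force: [0.7, 0.6, -0.7]
opening: 0.0508
```

```bash
python3 - <<'E'
from h import *
from plan import plan
v=np.load('fit.npy')
s=read_camera('scene'); t=read_camera('top')
o=robot.observe();print(o['tool_pos'],o['tool_rot'],o['opening'],proj(s,o['tool_pos'])+v[14:])
for p in (t,s):
  for r in nets.regions_of(p,'module')[:2]: print('mod',r['score'],r['region'].sum(),r['pixel'])
print('module px',proj(t,[.4917,.1645,.006])+v[12:14],proj(s,[.4917,.1645,.006])+v[14:])
k=lambda im:cv2.cvtColor(cv2.resize(im,None,fx=6,fy=6,interpolation=cv2.INTER_CUBIC),cv2.COLOR_RGB2BGR)
cv2.imwrite('pics/m8.png',np.hstack([k(s['img'][165:235,210:276]),k(t['img'][165:235,222:288])]))
E
```

```text
[0.39911258 0.13909064 0.07454579] [3.13885300e+00 2.91475474e-04 1.85697650e+00] 0.050573774595244834 [224.59121088 195.17896881]
mod 0.48 87 [252.5, 194.0]
module px [252.64716555 195.20323712] [247.24272958 202.24552868]
```

View pics/m8.png

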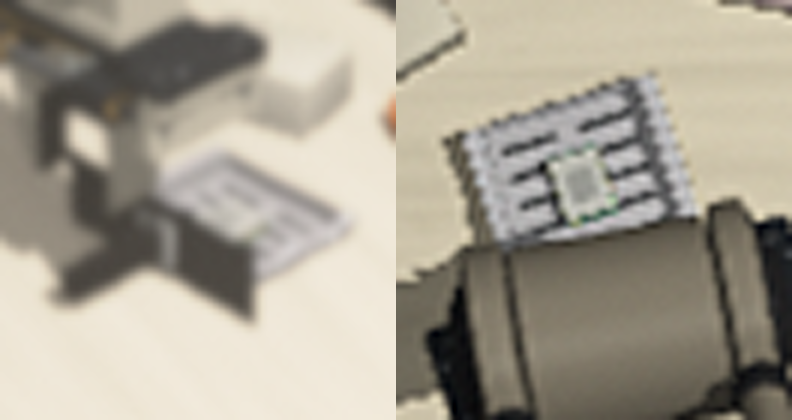

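>>> carry_out(
  translation=[
    [0,0,0.03],
    [0,0,0.02],
    [0,0,0.012],
    [0,0,0.007],
    [0,0,0],
    [0,0,0],
    [0,0,0],
    [0,0,0],
    [0,0,0],
    [0,0,0],
  ],
  turn=[
    [0,0,0],
    [0,0,0],
    [0,0,0],
    [0,0,0],
    [0,0,0],
    [0,0,0],
    [0,0,0],
    [0,0,0],
    [0,0,0],
    [0,0,0],
  ],
  gripper=[-0.1,-0.1,-0.1,-0.1,1,1,1,1,1,1],
)

```text
time: 24.85
tool_pos: [0.3976, 0.1388, 0.0049]
tool_rot: [3.141, 0.0, 1.857]
contact_force: [0.7, -1.5, 2.4]
opening: 0.0131
```

>>> carry_out(
  translation=[
    [0,0,0],
    [0,0,0],
  ],
  turn=[
    [0,0,0],
    [0,0,0],
  ],
  gripper=[1,1],
)

```text
time: 25.05
tool_pos: [0.3976, 0.1388, 0.0048]
tool_rot: [3.141, 0.0, 1.857]
contact_force: [-0.8, -0.5, 4.1]
opening: 0.0136
```

```bash
python3 -c "
from plan import plan
plan([(.3976,.1388,.06,1.857),(.385,.03,.06,1.67),(.3973,-.1038,.06,1.4843),(.3973,-.1038,.0265,1.4843)],step=.04)"
```

```text
T [[0, 0, -0.0276], [0, 0, -0.0276], [-0.0336, -0.0143, -0.0], [-0.0345, -0.0121, -0.0], [-0.0351, -0.01, -0.0], [-0.0336, -0.0003, -0.0], [-0.0335, 0.0013, -0.0], [-0.0335, 0.0029, -0.0], [-0.0333, 0.0044, -0.0], [0, 0, 0.0335]]
R [[0, 0, 0], [0, 0, 0], [0, 0, 0.062], [0, 0, 0.063], [0, 0, 0.062], [0, 0, 0.046], [0, 0, 0.047], [0, 0, 0.046], [0, 0, 0.047], [0, 0, -0]] 10
end [ 0.3973 -0.1038  0.0265] 1.484 t 25.05
```

>>> carry_out(
  translation=[
    [0,0,-0.01],
    [0,0,-0.023],
    [0,0,-0.022],
    [-0.01,-0.004,0],
    [-0.018,-0.007,0],
    [-0.018,-0.007,0],
    [-0.019,-0.006,0],
    [-0.019,-0.006,0],
    [-0.02,-0.006,0],
    [-0.017,0,0],
  ],
  turn=[
    [0,0,0],
    [0,0,0],
    [0,0,0],
    [0,0,0.031],
    [0,0,0.031],
    [0,0,0.031],
    [0,0,0.031],
    [0,0,0.031],
    [0,0,0.031],
    [0,0,0.024],
  ],
  gripper=[1,1,1,1,1,1,1,1,1,1],
)

```text
time: 26.05
tool_pos: [0.3828, 0.0116, 0.0588]
tool_rot: [-3.139, -0.001, 1.644]
contact_force: [0.6, -0.7, -1.5]
opening: 0.0134
```

```bash
python3 -c "
from plan import plan
plan([(.3973,-.1038,.06,1.4843)],step=.022)"
```

```text
T [[-0.0194, 0.001, -0.0002], [-0.0193, 0.0015, -0.0002], [-0.0193, 0.002, -0.0002], [-0.0192, 0.0026, -0.0002], [-0.0191, 0.003, -0.0002], [-0.0191, 0.0036, -0.0002]]
R [[0, 0, 0.027], [0, 0, 0.026], [0, 0, 0.027], [0, 0, 0.027], [0, 0, 0.026], [0, 0, 0.027]] 6
end [ 0.3973 -0.1038  0.06  ] 1.484 t 26.05
```

>>> carry_out(
  translation=[
    [-0.019,0.001,0],
    [-0.019,0.0015,0],
    [-0.019,0.002,0],
    [-0.019,0.0025,0],
    [-0.019,0.003,0],
    [-0.019,0.0035,0],
    [0,0,0],
    [0,0,0.015],
    [0,0,0.015],
    [0,0,0],
  ],
  turn=[
    [0,0,0.027],
    [0,0,0.026],
    [0,0,0.027],
    [0,0,0.027],
    [0,0,0.026],
    [0,0,0.027],
    [0,0,0],
    [0,0,0],
    [0,0,0],
    [0,0,0],
  ],
  gripper=[1,1,1,1,1,1,1,1,1,1],
)

```text
time: 27.05
tool_pos: [0.3971, -0.1001, 0.0279]
tool_rot: [-3.137, -0.002, 1.487]
contact_force: [-0.4, 0.8, -1.8]
opening: 0.0136
```

```bash
python3 - <<'E'
from h import *
from plan import plan
np.set_printoptions(precision=4,suppress=True)
v=np.load('fit.npy')
s=read_camera('scene'); t=read_camera('top')
o=robot.observe();p=o['tool_pos'];print(p,o['tool_rot'],o['opening'],o['contact_force'],o['torque'])
w=o['tool_rot'][2]-np.pi/2;c,q=np.cos(w),np.sin(w)
O=np.r_[p[:2]+.097*np.array([c,q]),p[2]-.0048]
def P(l): l=np.array(l)/1000; return O+[c*l[0]-q*l[1],q*l[0]+c*l[1],l[2]]
im=[x['img'].copy() for x in (s,t)]
k=lambda a:cv2.resize(cv2.cvtColor(a,cv2.COLOR_RGB2BGR),None,fx=6,fy=6,interpolation=cv2.INTER_CUBIC)
orig={0:(278,200),1:(290,150)}; out=[]
ov=v[6:9]
def Q(l): l=np.array(l)/1000; a,b=np.cos(ov[2]),np.sin(ov[2]); return [ov[0]+a*l[0]-b*l[1],ov[1]+b*l[0]+a*l[1],.006+l[2]]
for i,(cam,of) in enumerate(((s,v[14:]),(t,v[12:14]))):
    x0,y0=orig[i]; a=k(im[i][y0:y0+80,x0:x0+66])
    for l in [(48,56,16),(48,-56,16),(-52,71,46),(-52,-71,46),(-52,-71,0),(-52,71,0)]:
        u=(proj(cam,P(l))+of-[x0,y0]+.5)*6; cv2.circle(a,tuple(int(z) for z in u),4,(0,0,255),1)
    for l in [(-62,66,56),(-62,-66,56),(-62,66,10),(-62,-66,10),(-62,59,34),(-62,-59,34),(-60,75,80),(-60,-75,80)]:
        u=(proj(cam,Q(l))+of-[x0,y0]+.5)*6; cv2.circle(a,tuple(int(z) for z in u),3,(255,0,0),1)
    out.append(a)
cv2.imwrite('pics/m9.png',np.hstack(out))
# tray in oven frame
d=O[:2]-ov[:2]; print('tray in oven',np.cos(ov[2])*d[0]+np.sin(ov[2])*d[1],-np.sin(ov[2])*d[0]+np.cos(ov[2])*d[1],O[2]-.006,w-ov[2])
for r in nets.regions_of(s,'module')[:1]: print('mod',r['score'],r['pixel'],proj(s,P((0,0,6)))+v[14:])
E
```

```text
[ 0.3984 -0.1007  0.0293] [-3.14   -0.0008  1.4871] 0.013451625777556117 [ 0.8398  0.0306 -2.4273] [-0.0411  0.1671 -0.0726]
tray in oven -0.12917054905622447 0.0034462992506612902 0.018507363754541276 0.0028226897056610883
mod 0.4 [297.7, 241.1] [294.5326 241.3052]
```

>>> carry_out(
  translation=[
    [-0.0035,0,0.003],
    [0,0.008,0],
    [0,0.008,0],
    [0,0.008,0],
    [0,0.006,0],
    [0,0.006,0],
    [0,0,0],
  ],
  turn=[
    [0,0,0.003],
    [0,0,0],
    [0,0,0],
    [0,0,0],
    [0,0,0],
    [0,0,0],
    [0,0,0],
  ],
  gripper=[1,1,1,1,1,1,1],
)

```text
time: 27.9
tool_pos: [0.4357, -0.108, 0.0265]
tool_rot: [3.141, 0.0, 1.484]
contact_force: [-0.3, -0.7, -1.5]
opening: 0.0134
```

>>> carry_out(
  translation=[
    [0,0.006,0],
    [0,0.006,0],
    [0,0.006,0],
    [0,0,0],
  ],
  turn=[
    [0,0,0],
    [0,0,0],
    [0,0,0],
    [0,0,0],
  ],
  gripper=[1,1,1,1],
)

```text
time: 28.3
tool_pos: [0.4537, -0.1097, 0.0266]
tool_rot: [3.14, 0.0, 1.484]
contact_force: [1.0, 0.1, -1.5]
opening: 0.0133
```

>>> carry_out(
  translation=[
    [0,0.007,0],
    [0,0.007,0],
    [0,0.007,0],
    [0,0.007,0],
    [0,0.007,0],
    [0,0,0],
  ],
  turn=[
    [0,0,0],
    [0,0,0],
    [0,0,0],
    [0,0,0],
    [0,0,0],
    [0,0,0],
  ],
  gripper=[1,1,1,1,1,1],
)

```text
time: 28.9
tool_pos: [0.4887, -0.1127, 0.0266]
tool_rot: [3.14, 0.0, 1.484]
contact_force: [0.3, 0.3, -2.4]
opening: 0.0132
```

>>> carry_out(
  translation=[
    [0,0.006,0.001],
    [0,0.006,0.001],
    [0,0.004,0],
    [0,0.003,0],
    [0,0,0],
  ],
  turn=[
    [0,0,0],
    [0,0,0],
    [0,0,0],
    [0,0,0],
    [0,0,0],
  ],
  gripper=[1,1,1,1,1],
)

```text
time: 29.4
tool_pos: [0.5069, -0.1142, 0.0245]
tool_rot: [3.141, 0.0, 1.484]
contact_force: [0.2, -0.0, -1.3]
opening: 0.0134
```

>>> carry_out(
  translation=[
    [0,0.002,0],
    [0,0.002,0],
    [0,0.001,0],
    [0,0,0],
  ],
  turn=[
    [0,0,0],
    [0,0,0],
    [0,0,0],
    [0,0,0],
  ],
  gripper=[1,1,1,1],
)

```text
time: 29.8
tool_pos: [0.5115, -0.1146, 0.0245]
tool_rot: [3.141, -0.0, 1.484]
contact_force: [-0.1, 0.2, -1.6]
opening: 0.0131
```

>>> carry_out(
  translation=[
    [0,0.001,0],
    [0,0.001,0],
    [0,0,0],
  ],
  turn=[
    [0,0,0],
    [0,0,0],
    [0,0,0],
  ],
  gripper=[1,1,1],
)

```text
time: 30.1
tool_pos: [0.5135, -0.1147, 0.0245]
tool_rot: [3.141, -0.0, 1.484]
contact_force: [0.9, 0.2, -2.3]
opening: 0.0134
```

>>> carry_out(
  translation=[
    [0,0.001,0],
    [0,0.001,0],
    [0,0,0],
  ],
  turn=[
    [0,0,0],
    [0,0,0],
    [0,0,0],
  ],
  gripper=[1,1,1],
)

```text
time: 30.4
tool_pos: [0.5152, -0.1149, 0.0244]
tool_rot: [-3.141, -0.0, 1.484]
contact_force: [-1.0, -1.0, -1.1]
opening: 0.0138
```

>>> carry_out(
  translation=[
    [0,0.001,0],
    [0,0.001,0],
    [0,0,0],
  ],
  turn=[
    [0,0,0],
    [0,0,0],
    [0,0,0],
  ],
  gripper=[1,1,1],
)

```text
time: 30.7
tool_pos: [0.5157, -0.115, 0.0241]
tool_rot: [-3.138, -0.0, 1.485]
contact_force: [-5.8, -2.3, 0.8]
opening: 0.0135
```

>>> carry_out(
  translation=[
    [0,0.001,0],
    [0,0.001,0],
    [0,0,0],
  ],
  turn=[
    [0,0,0],
    [0,0,0],
    [0,0,0],
  ],
  gripper=[1,1,1],
)

```text
time: 31.0
tool_pos: [0.516, -0.1151, 0.024]
tool_rot: [-3.134, -0.0, 1.485]
contact_force: [-13.8, -3.2, 4.0]
opening: 0.0135
```

>>> carry_out(
  translation=[
    [0,0,0],
    [0,0,0],
    [0,0,0],
    [0,-0.002,0],
    [0,-0.02,0],
    [0,-0.02,0],
    [0,0,0],
    [0,0,0],
    [0,0,0],
    [0,0,0],
  ],
  turn=[
    [0,0,0],
    [0,0,0],
    [0,0,0],
    [0,0,0],
    [0,0,0],
    [0,0,0],
    [0,0,0],
    [0,0,0],
    [0,0,0],
    [0,0,0],
  ],
  gripper=[0.3,0.3,0.3,0.3,0.3,0.3,1,1,1,1],
)

```text
time: 32.0
tool_pos: [0.4785, -0.1118, 0.0246]
tool_rot: [3.141, 0.0, 1.484]
contact_force: [0.9, 0.7, 0.3]
opening: 0.005
```

>>> carry_out(
  translation=[
    [0,0.005,0],
    [0,0.005,0],
    [0,0.003,0],
    [0,0.001,0],
    [0,0,0],
  ],
  turn=[
    [0,0,0],
    [0,0,0],
    [0,0,0],
    [0,0,0],
    [0,0,0],
  ],
  gripper=[1,1,1,1,1],
)

```text
time: 32.5
tool_pos: [0.4851, -0.1118, 0.0228]
tool_rot: [-3.126, -0.002, 1.485]
contact_force: [-20.3, -3.8, 5.3]
opening: 0.0006
```

```bash
python3 -c "
from plan import plan
plan([(.463,-.11,.025,1.484,1),(.463,-.11,.14,1.484),(.5872,-.166,.14,1.484),(.5872,-.166,.118,1.484,1)])"
```

```text
T [[-0.0001, -0.0222, -0.0022], [0, 0, -0.0383], [0, 0, -0.0384], [0, 0, -0.0383], [-0.0113, 0.0322, 0.0], [-0.0112, 0.0321, 0.0], [-0.0113, 0.0322, 0.0], [-0.0112, 0.0321, 0.0], [0, 0, 0.022]]
R [[0, 0, 0.001], [0, 0, 0], [0, 0, 0], [0, 0, 0], [0, 0, 0], [0, 0, 0], [0, 0, 0], [0, 0, 0], [0, 0, 0]] 9
end [ 0.5872 -0.166   0.118 ] 1.484 t 32.5
```

>>> carry_out(
  translation=[
    [0,-0.005,0],
    [0,-0.02,0],
    [0,0,-0.038],
    [0,0,-0.038],
    [0,0,-0.038],
    [0,0,0],
  ],
  turn=[
    [0,0,0],
    [0,0,0],
    [0,0,0],
    [0,0,0],
    [0,0,0],
    [0,0,0],
  ],
  gripper=[1,1,1,1,1,1],
)

```text
time: 33.1
tool_pos: [0.4701, -0.1118, 0.1434]
tool_rot: [3.131, 0.003, 1.484]
contact_force: [0.2, 0.6, -0.5]
opening: 0.0006
```

```bash
python3 - <<'E'
from h import *
from plan import plan
np.set_printoptions(precision=4,suppress=True)
v=np.load('fit.npy')
s=read_camera('scene'); t=read_camera('top')
def green(p,c,r=14):
    x0,y0=int(c[0])-r,int(c[1])-r; im=cv2.resize(p['img'][y0:y0+2*r,x0:x0+2*r],None,fx=8,fy=8,interpolation=cv2.INTER_CUBIC).astype(int)
    m=((im[...,1]>im[...,0]*1.5)&(im[...,1]>im[...,2]*1.3)&(im[...,1]>50)).astype(np.uint8)
    n,l,st,ce=cv2.connectedComponentsWithStats(m); i=1+st[1:,4].argmax(); return ce[i]/8-.4375+[x0,y0],st[i]/8
a=green(t,(355.6,159.5));b=green(s,(336.5,221)); print(a,b)
print(tri(t,a[0]-v[12:14],s,b[0]-v[14:]))
for n in('start_key_top','oven_tray','oven'):
  for cam in (t,s): print(n,[(q['pixel'],round(q['score'],2)) for q in nets.tip_of(cam,n)[:1]])
o=robot.observe();print(o['tool_pos'],o['time'])
plan([(.5872,-.166,.14,1.484),(.5872,-.166,.118,1.484,1)])
def k(p,x,y,w,h): return cv2.resize(cv2.cvtColor(p['img'][y:y+h,x:x+w],cv2.COLOR_RGB2BGR),None,fx=6,fy=6,interpolation=cv2.INTER_CUBIC)
cv2.imwrite('pics/m10.png',np.hstack([k(s,280,190,66,80),k(t,308,130,66,80)]))
E
```

```text
(array([355.7398, 159.4298]), array([ 11.5  ,  11.375,   7.375,   7.   , 312.25 ])) (array([336.7898, 222.1941]), array([ 11.875,  13.125,   6.625,   5.25 , 206.25 ]))
(array([ 0.5877, -0.1674,  0.1009]), np.float64(0.001123235619733035))
start_key_top [([354.3, 160.4], 0.47)]
start_key_top [([337.2, 221.7], 0.46)]
oven_tray [([338.0, 154.6], 0.54)]
oven_tray [([329.4, 234.8], 0.8)]
oven [([340.0, 151.0], 0.65)]
oven []
[ 0.4661 -0.1104  0.1374] 33.5
T [[-0.015, 0.0418, -0.0009], [-0.0149, 0.0418, -0.0008], [-0.015, 0.0419, -0.0009], [0, 0, 0.022]]
R [[0, 0, -0], [0, 0, -0], [0, 0, -0], [0, 0, -0]] 4
end [ 0.5872 -0.166   0.118 ] 1.484 t 33.5
```

View pics/m10.png

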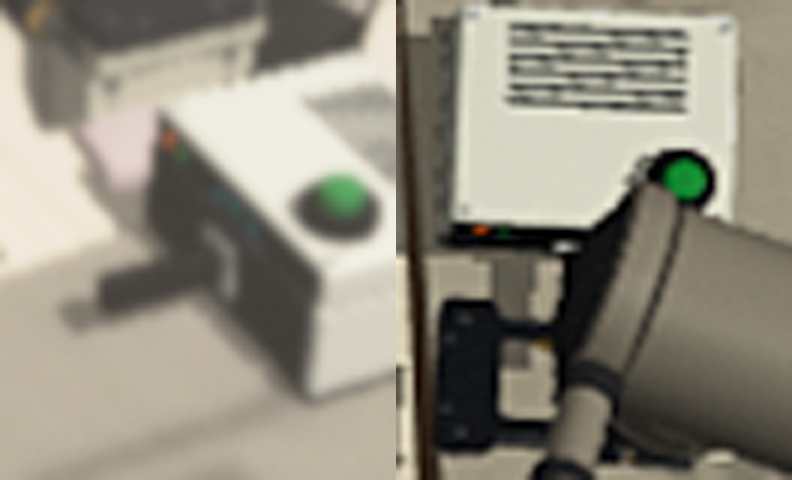

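>>> carry_out(
  translation=[
    [-0.015,0.042,-0.001],
    [-0.015,0.042,-0.001],
    [-0.015,0.042,-0.001],
    [0,0,0.02],
    [0,0,0.006],
    [0,0,0],
  ],
  turn=[
    [0,0,0],
    [0,0,0],
    [0,0,0],
    [0,0,0],
    [0,0,0],
    [0,0,0],
  ],
  gripper=[1,1,1,1,1,1],
)

```text
time: 34.1
tool_pos: [0.5865, -0.1656, 0.1134]
tool_rot: [-3.137, -0.002, 1.484]
contact_force: [-0.4, 0.6, 0.2]
opening: 0.0007
```

>>> carry_out(
  translation=[
    [0,0,0.002],
    [0,0,0.002],
    [0,0,0.002],
    [0,0,0],
  ],
  turn=[
    [0,0,0],
    [0,0,0],
    [0,0,0],
    [0,0,0],
  ],
  gripper=[1,1,1,1],
)

```text
time: 34.5
tool_pos: [0.588, -0.1663, 0.1097]
tool_rot: [3.141, -0.0, 1.484]
contact_force: [0.3, -0.1, 0.4]
opening: 0.0003
```

>>> carry_out(
  translation=[
    [0,0,0.002],
    [0,0,0.002],
    [0,0,0.002],
    [0,0,0.001],
    [0,0,0],
  ],
  turn=[
    [0,0,0],
    [0,0,0],
    [0,0,0],
    [0,0,0],
    [0,0,0],
  ],
  gripper=[1,1,1,1,1],
)

```text
time: 35.0
tool_pos: [0.5884, -0.1664, 0.1027]
tool_rot: [3.141, 0.0, 1.484]
contact_force: [-0.7, -0.0, 2.5]
opening: 0.0003
```

>>> carry_out(
  translation=[
    [0,0,0.0015],
    [0,0,0.0015],
    [0,0,0],
  ],
  turn=[
    [0,0,0],
    [0,0,0],
    [0,0,0],
  ],
  gripper=[1,1,1],
)

```text
time: 35.3
tool_pos: [0.5885, -0.1665, 0.102]
tool_rot: [3.14, 0.001, 1.484]
contact_force: [-5.8, 2.1, 17.3]
opening: 0.0003
```

>>> carry_out(
  translation=[
    [0,0,-0.003],
    [0,0,0],
  ],
  turn=[
    [0,0,0],
    [0,0,0],
  ],
  gripper=[1,1],
)

```text
time: 35.5
tool_pos: [0.5884, -0.1664, 0.1032]
tool_rot: [3.141, 0.0, 1.484]
contact_force: [-0.8, 0.5, 2.6]
opening: 0.0004
```

>>> carry_out(
  translation=[
    [0,0,-0.002],
    [0,0,0],
  ],
  turn=[
    [0,0,0],
    [0,0,0],
  ],
  gripper=[1,1],
)

```text
time: 35.7
tool_pos: [0.5884, -0.1665, 0.1045]
tool_rot: [3.141, -0.0, 1.484]
contact_force: [0.7, -0.5, 3.5]
opening: 0.0002
```

>>> carry_out(
  translation=[
    [0,0,-0.002],
    [0,0,0],
  ],
  turn=[
    [0,0,0],
    [0,0,0],
  ],
  gripper=[1,1],
)

```text
time: 35.9
tool_pos: [0.5883, -0.1664, 0.1064]
tool_rot: [3.142, -0.0, 1.484]
contact_force: [1.2, 0.1, 1.6]
opening: 0.0002
```

>>> carry_out(
  translation=[
    [0,0,-0.01],
    [0,0,-0.04],
    [0,-0.03,-0.04],
    [0,-0.04,-0.03],
    [0,-0.04,0],
    [0.04,-0.02,0],
    [0.045,0,0],
    [0.045,0,0],
    [0.045,0,0],
    [0,0,0],
  ],
  turn=[
    [0,0,0],
    [0,0,0],
    [0,0,0],
    [0,0,0],
    [0,0,0],
    [0,0,0],
    [0,0,0],
    [0,0,0],
    [0,0,0],
    [0,0,0],
  ],
  gripper=[1,1,1,1,1,1,1,1,1,1],
)

```text
time: 36.9
tool_pos: [0.4733, 0.0237, 0.227]
tool_rot: [-3.141, -0.002, 1.489]
contact_force: [-0.2, -0.4, 0.7]
opening: 0.0006
```

```bash
python3 - <<'E'
from h import *
np.set_printoptions(precision=4,suppress=True)
v=np.load('fit.npy')
s=read_camera('scene'); t=read_camera('top')
o=robot.observe();print(o['tool_pos'],o['contact_force'],o['time'])
for n in ('spudger','lid','kapton_roll','cutters','oven_tray'):
  for cam,nm,of in ((t,'t',v[12:14]),(s,'s',v[14:])):
    for r in nets.regions_of(cam,n)[:1]:
      c=max(cv2.findContours(r['region'].astype(np.uint8),0,2)[0],key=cv2.contourArea)
      print(n,nm,round(r['score'],2),r['region'].sum(),np.round(r['pixel'],1),cv2.approxPolyDP(c,2,True)[:,0].tolist()[:8])
# home tray overlay: expected plate corners and edges in scene
ov=v[6:9];a,b=np.cos(ov[2]),np.sin(ov[2])
for l in [(-117-14,0,44),(-66,71,59),(-66,-71,59),(-66,-71,13)]:
    l=np.array(l)/1000; print(l,proj(s,[ov[0]+a*l[0]-b*l[1],ov[1]+b*l[0]+a*l[1],.006+l[2]])+v[14:],proj(t,[ov[0]+a*l[0]-b*l[1],ov[1]+b*l[0]+a*l[1],.006+l[2]])+v[12:14])
E
```

```text
[0.4736 0.0199 0.2267] [-0.4045 -0.799  -0.3551] 37.0
spudger s 0.61 165 [295.  304.2] [[308, 291], [281, 307], [277, 313], [304, 297]]
lid t 0.71 576 [154.7 170. ] [[163, 159], [149, 167], [140, 179], [154, 187], [171, 174], [173, 167]]
lid s 0.89 641 [228.  136.3] [[217, 125], [215, 149], [236, 154], [239, 128]]
kapton_roll t 0.47 231 [238.6 147.7] [[236, 140], [230, 145], [230, 150], [233, 155], [242, 157], [247, 153], [248, 145], [243, 140]]
kapton_roll s 0.47 163 [284.3 183.9] [[275, 182], [275, 188], [288, 190], [292, 185], [287, 180]]
cutters t 0.75 152 [135.  228.5] [[153, 228], [122, 231], [145, 231], [127, 241], [128, 244]]
cutters s 0.66 46 [177.7 162.9] [[163, 160], [181, 166], [176, 161], [172, 163]]
oven_tray s 0.87 489 [314.6 237.4] [[306, 217], [305, 226], [309, 232], [297, 236], [296, 240], [314, 238], [330, 253], [330, 239]]
[-0.131  0.     0.044] [294.9336 236.5578] [337.1499 191.1172]
[-0.066  0.071  0.059] [303.0791 213.4483] [316.7257 169.5262]
[-0.066 -0.071  0.059] [329.4195 241.0142] [360.7091 171.923 ]
[-0.066 -0.071  0.013] [327.8191 254.4717] [357.7845 173.7824]
```

```bash
python3 -c "
from cell import robot
print(robot.hand_in())"
```

```text
the job is handed in; nothing more can be done
None
```

The job is handed in at about 37 s of the 72 s allowed, with all the steps done in the order you asked. I levered the lid open with the spudger and laid the spudger back at its old place on the grey desk. The module went flat, can up, in the tray. I slid the tray in until it stopped and pressed the start key.

**Last checks:**
- **Lid:** it stands open past upright.
- **Spudger:** the scene camera shows it lying on the desk. The network did not report it in the top picture, so only one camera confirms this.
- **Module:** I saw it flat in the tray before the tray was moved. After that it was inside the oven and could not be checked.
- **Tray:** the front plate looks flush with the oven. It stopped under 14 N on the grip, and a second 20 N push on the bar end showed no clear further travel. It stopped about 3 mm deeper than my camera estimate of home, which I put down to error in that estimate.
- **Start key:** it stopped hard at 17 N after about 5 mm of travel and sprang back as I lifted off.
- **Tape roll and cutters:** I never went near them. The networks still find both about where they were, within 1–2 cm in the top picture, which is about their usual error.

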